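# Hang oily T-handle wrenches to drain over the organizer's tray

## Robot

A 6-joint arm with a two-finger parallel gripper is mounted at the origin on the work surface. World frame = base frame: x ahead of the robot, y to its left, z up, the work surface at z = 0. Lengths are in mm, angles in rad, forces in N, time in s.
With the tool pointing down it reaches from about 300 to 750 mm from the base axis. Payload 8.5 kg.
Tool frame: the origin (TCP) lies between the finger pads; the fingertips stand 11 mm ahead of it and the grasp point (between the pads) lies 8 mm behind it (ctrl.finger_overhang is the distance from the TCP to the fingertips, in mm); x points along the fingers, y is the direction in which the jaws open and shut, and the axes are right-handed (so a half turn about x gives the same grasp; the last joint's range is limited). The gripper opens to 85 mm and grips with 20 to 120 N. Pads are 22 mm wide; open, the fingers measure 114 mm over their backs; the gripper's body (76 mm by 85 mm) begins 54 mm behind the grasp point. The pads swing forward as they close: fully open they stand 13 mm farther back than shut.
Start: joints at [-1.332, 0.381, 1.297, -0, 1.464, -0.215], TCP at [241.103, -494.317, 242.322] pointing down, gripper open.
Joint ranges: [-3.11, 3.11], [-0.89, 2.33], [0.22, 2.48], [-1.42, 4.56], [0.17, 2.85], [-2.88, 2.88]. Speed limits (rad/s): [2.39, 2.39, 3.14, 3.14, 3.14, 3.14].

## Interface

Orientations are given as a rotation vector (axis times angle).
In Python, from workcell import ctrl gives the robot as it stands. The module is installed in compiled form; this text tells all that it offers.
- The arm moves only by the shell command python3 -m jog 'ROWS' [FORCE]. ROWS is JSON, a list that holds one entry, the list of rows, each a list of 5 numbers: the shift along the tool's x, y, z normalised to -1 to 1, where 1 is 25 cm, then the turn about the tool's x normalised to -1 to 1, where 1 is 0.5 rad, then the closure, from 0 (fully open) to 1 (shut). In form: [[[x, y, z, roll, jaw], ...]]. A call has exactly 10 rows; each row shifts and turns the commanded pose from where the row before left it, along the tool's axes as they then stand; what a row does not reach is not made up. A row lasts 1/8 s, in which the tool goes at most 62.5 mm and 10.7 degrees, less where a joint would pass 70% of its speed; a pose out of reach is approached as far as the arm can. A call with a number of a shift or a turn outside -1 to 1 is refused whole. A call with a gripper value outside its range is refused whole. The fingers move at their own pace and stop on an object; FORCE is the grip in N (left out, the last holds). Time passes only in rows, so rows that do not move let the fingers close, or fill a call up. It gives the time, the measured TCP pose, the force and the opening at its end, in the units of the state.
- ctrl.get_state(): the state, without advancing time (a new reading comes with each control period).
- ctrl.grab_frame(name): name is "scene" or "side" or "wrist"; returns (picture, depth): 480x640x3 uint8, blue, green, red; 480x640 float32, mm along the optical axis (not along the pixel's ray), 0 where there is no reading.
- ctrl.camera_info(name): a dict with "camera_matrix" (3x3 intrinsics, pixels), "eye" and "orientation" of the camera in the world. Camera axes: x right, y down, z forward; pixel columns grow to the right and rows downward; lengths in mm; the calibration is good to about 2 mm. A picture is of the moment at which its call begins: read the wrist's pose just before it. camera_info takes no time and is no camera call; for the wrist camera it gives the pose at the moment of the call.
- ctrl.hand_in(): hands the job in, once; it reports no verdict.
The state is a dict: "clock": time; "joint_positions": joint angles; "qd": joint speeds; "joint_efforts": joint torques, N m; "tool_pos": TCP position; "eef_rot": TCP orientation; "force": force on the tool from outside, world axes, zero at the start; "moment": the same for the moment, N m; "width": opening from 0.0 (shut) to 1.0 (fully open).
Only numpy, scipy, OpenCV 4.12 (cv2) and the standard library are available. Lean on these libraries where they do the work, as an engineer would, in place of code of your own. Each camera call takes 0.05 s, during which the arm holds its last target. There are 200 camera calls.

## Task

The black organizer tray is to catch the drips: first push it fully home under the drain rack, square and flush against both the back and the left fence. Then hang every T-handle wrench lying on the table in a fork of the rack, one to a fork: lift it by the two ends of its crossbar, ease the grip so that it swings down plumb, grip it again, and only bring it up to the forks when it hangs plumb, so that it does not swing about on the rack. Leave the tray flush in its corner and everything else on the table undisturbed, the lube bottle standing.

Things in the scene. Friction and masses are not known exactly. Their poses are not given: they have to be found in the camera images.
- rack: Fixed drain rack: fence, posts, rail, 3 forks. Origin on the table at the centre of the seated tray's place; +x to its back (away from the robot), +y left, z up. Yaw up to 0.15. Fences 22 mm high: back one with inner face at x 85 mm; left one at y 140, 14 thick, x -85 to 85. Front and right are open. Posts at x 108, y -158 and 166 carry a rail (x 101 to 115, z 156 to 176). Nothing above it.
- fork0 (a point): Where a crossbar's centre rests in the left fork: rack frame x 66, y 100, z 187 mm; axes as the rack's. Each fork: two level prongs pointing to -x, 8 mm wide, 20 apart, 36 over both; tops at z 176; from the rail forward to x 29 mm, ending in lips 6 mm long, tops at z 182. The shaft goes in between the prongs from the front with the crossbar above the lips, which is then lowered onto both prongs.
- fork1 (a point): The same in the middle fork, rack frame x 66, y 0, z 187 mm.
- fork2 (a point): The same in the right fork, rack frame x 66, y -100, z 187 mm.
- tray: Loose black plastic tray of the organizer, 170 (x) x 280 (y) x 30 mm high, open on top, walls and floor 5 mm, 0.5 kg. Origin at the centre of its underside: on the rack's origin, axes alike, when seated. On the middle of its front (-x) wall a grip block 30 mm wide (y), 30 high, 14 out. Starts 40 to 60 mm in front and 45 to 70 mm right of its seat, turned up to 0.15 rad; slides with 2 to 6 N.
- wrench0: T-handle socket wrench lying flat, or absent. Origin: crossbar centre, z 11 mm; y along it; +x from socket to crossbar (up when hung). Crossbar: sleeve 40 x 22 mm dia. plus flat stubs 8 long, 7 dia.; 56 overall. Shaft 10 dia.; socket 22 dia., 32 long, ends 135 mm from the origin. 0.28 kg, mass centre 79 mm down. Pinched on the stub ends with 80 N it stays put; eased to 3-8 N it swings plumb.
- wrench1: T-handle socket wrench lying flat, or absent. Origin: crossbar centre, z 11 mm; y along it; +x from socket to crossbar (up when hung). Crossbar: sleeve 40 x 22 mm dia. plus flat stubs 8 long, 7 dia.; 56 overall. Shaft 10 dia.; socket 22 dia., 32 long, ends 120 mm from the origin. 0.28 kg, mass centre 70 mm down. Pinched on the stub ends with 80 N it stays put; eased to 3-8 N it swings plumb.
- wrench2: T-handle socket wrench lying flat, or absent. Origin: crossbar centre, z 11 mm; y along it; +x from socket to crossbar (up when hung). Crossbar: sleeve 40 x 22 mm dia. plus flat stubs 8 long, 7 dia.; 56 overall. Shaft 10 dia.; socket 22 dia., 32 long, ends 135 mm from the origin. 0.28 kg, mass centre 79 mm down. Pinched on the stub ends with 80 N it stays put; eased to 3-8 N it swings plumb.
- wrench3: T-handle socket wrench lying flat, or absent. Origin: crossbar centre, z 11 mm; y along it; +x from socket to crossbar (up when hung). Crossbar: sleeve 40 x 22 mm dia. plus flat stubs 8 long, 7 dia.; 56 overall. Shaft 10 dia.; socket 22 dia., 32 long, ends 120 mm from the origin. 0.28 kg, mass centre 70 mm down. Pinched on the stub ends with 80 N it stays put; eased to 3-8 N it swings plumb.
- lube_bottle: Bystander: capped white lube bottle, 44 mm dia., 125 mm tall, upright; origin at the centre of its underside. Leave alone.
- lockring_tool: Bystander: steel cassette lockring tool, 38 mm dia., 42 mm tall. Leave alone.
- bumper: Bystander: blue silicone bumper, 62 mm long, 34 mm high. Leave alone.
- seat_clamp: Bystander: aluminium seat clamp, ring 38 mm dia. with a lug, 14 mm high. Leave alone.
Mind the look-alikes: they are no part of the job. Leave any yellow look-alike of the wrench2 alone.

How it is judged:
By the outcome, as a careful person would: the job done as asked, in the order asked, and still so for the second after the job is handed in, with the robot touching nothing.
Of wrench0, wrench1, wrench2, wrench3 only 2 to 3 are there at a start; the rules pass over those that are not, and their reading is None.
At some moment in a run one of tray may be knocked a few centimetres aside while the robot is not near it.
It also fails if it takes over 210 s, if anything falls off the work surface, if the arm or the gripper's body presses on something with over 40 N, if the wrist force passes 120 N, or if a joint passes its speed limit or range.

## Working session

There is one attempt and no reset: what is moved stays moved. The work goes in short steps, Python scripts to look and compute and a shell command to move; the robot and the scene stay as the last step left them, time stands still between calls to the robot, and variables do not carry over. Pictures are saved under pics/ and viewed, about 12 in all and at most 16, crops included, and the job is handed in when it is done.

```bash
mkdir -p pics; cat > h.py <<'E'
import numpy as np, cv2
from scipy.spatial.transform import Rotation as R
from workcell import ctrl
def cam(n):
    i=ctrl.camera_info(n); K=np.array(i["camera_matrix"]); e=np.array(i["eye"]); o=np.array(i["orientation"])
    Rm=o if o.shape==(3,3) else R.from_rotvec(o).as_matrix()
    return K,e,Rm
def ray(c,uv,z):
    K,e,Rm=c; d=Rm@np.linalg.inv(K)@np.array([uv[0],uv[1],1.]); return e+d*(z-e[2])/d[2]
def proj(c,p):
    K,e,Rm=c; q=K@(Rm.T@(np.array(p)-e)); return q[:2]/q[2]
def cloud(c,D):
    K,e,Rm=c; v,u=np.mgrid[:480,:640]; P=np.stack([u,v,np.ones_like(u)],-1)@np.linalg.inv(K).T*D[...,None]
    return P@Rm.T+e
def st():
    s=ctrl.get_state(); print("t",round(s["clock"],2),"tcp",np.round(s["tool_pos"],1),"F",np.round(s["force"],1),"w",round(s["width"],3))
    M=R.from_rotvec(s["eef_rot"]).as_matrix(); print("axes x,y,z:",np.round(M.T,3).tolist()); return s,M
E
python3 - <<'E'
from h import *
for n in ["scene","side","wrist"]:
    c=cam(n);im,D=ctrl.grab_frame(n);cv2.imwrite(f"pics/{n}0.png",im);np.save(f"{n}0.npy",D);print(n,ctrl.camera_info(n))
s,M=st();print(s)
E
```

```text
scene {'camera_matrix': array([[485.73034214,   0.        , 324.3827374 ],
       [  0.        , 485.73034214, 233.95684303],
       [  0.        ,   0.        ,   1.        ]]), 'eye': array([ 992.91503914, -723.13216524, 1215.26969556]), 'orientation': array([-2.30594777, -0.84563374,  0.28696221])}
side {'camera_matrix': array([[613.68164585,   0.        , 315.73684338],
       [  0.        , 613.68164585, 241.46253617],
       [  0.        ,   0.        ,   1.        ]]), 'eye': array([-121.39668452, 1075.17656178, 1507.77066013]), 'orientation': array([-0.6147606 ,  2.72286555, -1.03965109])}
wrist {'camera_matrix': array([[413.2444704 ,   0.        , 317.46409139],
       [  0.        , 413.2444704 , 241.00974972],
       [  0.        ,   0.        ,   1.        ]]), 'eye': array([ 315.35865758, -457.03112379,  373.65777831]), 'orientation': array([ 2.42282744, -1.51200064, -0.24906897])}
t 0.15 tcp [ 241.1 -494.1  241.9] F [ 0.3  0.2 -0.4] w 1.0
axes x,y,z: [[-0.0, 0.001, -1.0], [0.438, -0.899, -0.001], [-0.899, -0.438, -0.0]]
{'clock': 0.15, 'joint_positions': array([-1.33229807e+00,  3.81079318e-01,  1.29800509e+00,  7.89281309e-06,
        1.46360985e+00, -2.15285890e-01]), 'qd': array([ 3.51505457e-05, -7.75644227e-04, -2.62246212e-03, -1.17007392e-03,
        2.21489904e-04, -1.79726124e-03]), 'joint_efforts': array([ 2.74339363e-03, -4.48617661e+01, -2.31348360e+01, -9.25257200e-05,
        3.80393554e-03, -3.52227453e-06]), 'tool_pos': array([ 241.06270561, -494.13903608,  241.86066485]), 'eef_rot': array([ 1.96988197,  0.45589543, -1.96989196]), 'force': array([ 0.2686581 ,  0.18723684, -0.39081693]), 'moment': array([ 0.01896533, -0.00929717, -0.07600958]), 'width': 0.9996681104341487}
```

View pics/scene0.png

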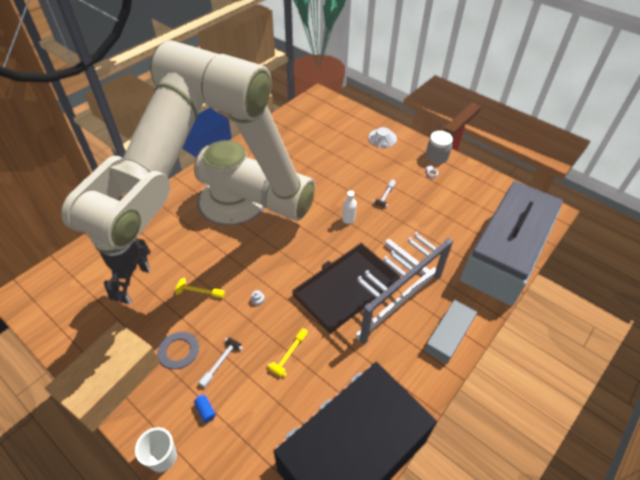

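View pics/side0.png

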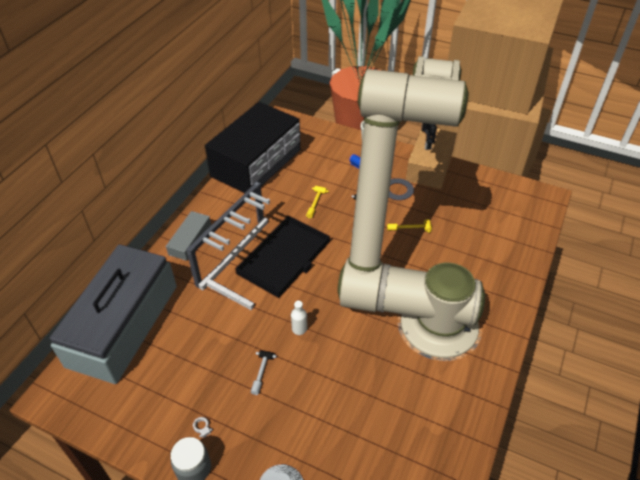

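The scene view shows two black and silver wrenches, heads near (234,345) and (381,203), and two yellow look-alikes at (200,290) and (290,352). The tray is at (345,287) with the rack behind it at (405,280), and the bottle is at (349,208). The side view agrees. Next I'll measure all of this.

```bash
python3 - <<'E'
from h import *
for n in ["scene","side"]:
    c=cam(n);im=cv2.imread(f"pics/{n}0.png");D=np.load(f"{n}0.npy");P=cloud(c,D);hsv=cv2.cvtColor(im,cv2.COLOR_BGR2HSV)
    X,Y,Z=P[...,0],P[...,1],P[...,2]
    roi=(X>200)&(X<800)&(np.abs(Y)<450)&(D>0)
    # rack rail+prongs
    m=roi&(Z>166)&(Z<195)&(X>450)
    q=P[m]; print(n,"rail/prong pts",len(q), q.min(0).round(),q.max(0).round())
    # top height & rail line: far edge
    np.save(f"{n}_rail.npy",q)
    # tray : dark
    m=(roi&(Z<45)&(hsv[...,2]<60)).astype(np.uint8)
    k,l,s,ce=cv2.connectedComponentsWithStats(m)
    for i in range(1,k):
        if s[i,4]<25: continue
        v,u=np.where(l==i); pz=P[l==i]
        z=30 if s[i,4]>1500 else 11
        w=np.array([ray(c,(a,b),z)[:2] for a,b in zip(u,v)],np.float32)
        print(" dark",s[i].tolist(),ce[i].round(),"minrect",cv2.minAreaRect(w),"zmean",pz[:,2].mean().round(1))
    # bright low-sat things
    m=(roi&(Z<60)&(hsv[...,1]<60)&(hsv[...,2]>110)).astype(np.uint8)
    k,l,s,ce=cv2.connectedComponentsWithStats(m)
    for i in range(1,k):
        if s[i,4]<15: continue
        pz=P[l==i]; print(" bright",s[i].tolist(),ce[i].round(),"pos",pz.mean(0).round(), "rect",cv2.minAreaRect(pz[:,:2].astype(np.float32)))
E
```

```text
scene rail/prong pts 1427 [ 602. -151.  166.] [727. 191. 186.]
 dark [296, 246, 101, 46, 616] [358. 267.] minrect ((527.1304931640625, -23.723236083984375), (274.11102294921875, 167.36964416503906), 79.36442565917969) zmean 12.2
 dark [294, 293, 80, 39, 357] [334. 314.] minrect ((559.3706665039062, -131.32394409179688), (232.60731506347656, 119.8641586303711), 37.103519439697266) zmean 21.3
 bright [381, 180, 15, 22, 102] [388. 189.] pos [392. 384.  17.] rect ((392.54779052734375, 372.05328369140625), (20.00817108154297, 120.07964324951172), 12.896880149841309)
 bright [342, 208, 14, 16, 145] [348. 216.] pos [373. 176.  32.] rect ((371.7488098144531, 176.80357360839844), (41.235939025878906, 24.039661407470703), 29.02125358581543)
 bright [386, 239, 33, 28, 289] [401. 253.] pos [587. 175.  17.] rect ((588.5155029296875, 185.52395629882812), (35.60788345336914, 126.66786193847656), 83.04975128173828)
 bright [371, 266, 66, 64, 673] [404. 296.] pos [685.  48.  18.] rect ((683.2311401367188, 44.834075927734375), (291.7372131347656, 44.4900016784668), 86.98355865478516)
 bright [370, 273
[... 2546 characters left out ...]
7529296875)
 bright [232, 248, 6, 5, 19] [235. 250.] pos [679.  22.  22.] rect ((677.6339111328125, 20.06136131286621), (14.110086441040039, 25.019149780273438), 0.14429056644439697)
 bright [198, 253, 56, 56, 600] [224. 286.] pos [638. 157.  18.] rect ((608.2276611328125, 131.43646240234375), (156.38226318359375, 189.90452575683594), 79.34886932373047)
 bright [292, 320, 13, 15, 136] [298. 328.] pos [358. 207.  33.] rect ((359.1865539550781, 207.06442260742188), (35.82990646362305, 16.913982391357422), 19.213308334350586)
 bright [251, 357, 15, 38, 182] [258. 378.] pos [388. 390.  17.] rect ((389.1304626464844, 377.4447326660156), (20.243446350097656, 111.80933380126953), 9.795251846313477)
```

```bash
python3 - <<'E'
import cv2,numpy as np
a=cv2.imread("pics/scene0.png")[170:350,270:470];b=cv2.imread("pics/side0.png")[170:320,170:340]
a=cv2.resize(a,(600,540),interpolation=cv2.INTER_CUBIC)
cv2.imwrite("pics/c0.png",a)
E
```

```text
(no output)
```

View pics/c0.png

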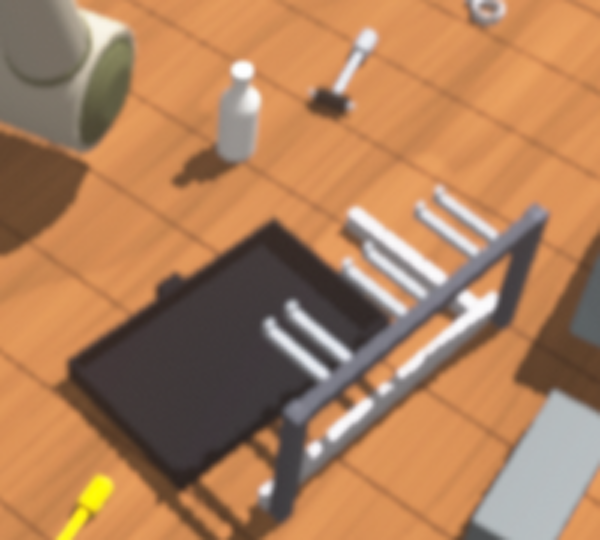

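```bash
python3 - <<'E'
from h import *
for n in ["scene","side"]:
    c=cam(n);im=cv2.imread(f"pics/{n}0.png");D=np.load(f"{n}0.npy");P=cloud(c,D);hsv=cv2.cvtColor(im,cv2.COLOR_BGR2HSV)
    X,Y,Z=P[...,0],P[...,1],P[...,2]
    m=(X>570)&(X<760)&(np.abs(Y)<250)&(Z>168)&(Z<186)
    rail=m&(hsv[...,2]<140); pr=m&(hsv[...,2]>160)
    q=P[rail]; q=q[:,:2].astype(np.float32); 
    # rail top surface by ray on z=176
    r=cv2.minAreaRect(q); l=cv2.fitLine(q,cv2.DIST_HUBER,0,.01,.01).ravel(); print(n,"rail",len(q),r,"line",l, "yaw",np.arctan2(-l[0],l[1]) if l[1]>0 else np.arctan2(l[0],-l[1]))
    k,lab,s,ce=cv2.connectedComponentsWithStats(pr.astype(np.uint8))
    for i in range(1,k):
        if s[i,4]<20: continue
        v,u=np.where(lab==i); w=np.array([ray(c,(a,b),176)[:2] for a,b in zip(u,v)],np.float32)
        print("  prong",s[i,4],cv2.minAreaRect(w))
E
python3 -m jog '[[[0,0,0,0.25,0],[0,0,0,0.25,0],[0,0,0,0.25,0],[0,0,0,0.25,0],[0,0,0,0,0],[0,0,0,0,0],[0,0,0,0,0],[0,0,0,0,0],[0,0,0,0,0],[0,0,0,0,0]]]'
```

```text
scene rail 506 ((662.320556640625, 20.278488159179688), (337.23455810546875, 88.5594711303711), 82.82759857177734) line [1.4464253e-01 9.8948395e-01 6.9805481e+02 8.4577233e-01] yaw -0.1451517
  prong 105 ((669.5479736328125, 134.51947021484375), (25.638301849365234, 76.61476135253906), 89.77436828613281)
  prong 112 ((665.1243286132812, 105.61338806152344), (23.741113662719727, 77.8987808227539), 87.90474700927734)
  prong 20 ((710.6187744140625, 173.81387329101562), (36.35418701171875, 16.583110809326172), 59.03705978393555)
  prong 110 ((654.79052734375, 32.987388610839844), (17.269203186035156, 76.26805877685547), 78.79202270507812)
  prong 103 ((651.8410034179688, 7.813326358795166), (19.652034759521484, 75.54795837402344), 87.53823852539062)
  prong 99 ((643.64697265625, -64.86832427978516), (12.116209983825684, 74.80889129638672), 80.97522735595703)
  prong 102 ((638.87939453125, -92.28112030029297), (11.677356719970703, 74.80573272705078), 80.01480102539062)
side rail 537 ((663.0486450195312, 25.828857421875), (339.5564880371094, 93.94442749023438), 82.91322326660156) line [1
[... 158 characters left out ...]
0664), 82.5638427734375)
  prong 47 ((644.3053588867188, -62.927764892578125), (13.027644157409668, 61.239444732666016), 89.09272766113281)
  prong 55 ((653.2694702148438, 6.750591278076172), (14.89404010772705, 64.08478546142578), 82.07622528076172)
  prong 58 ((657.7537841796875, 36.85660934448242), (13.951926231384277, 61.63964080810547), 87.52120971679688)
  prong 59 ((666.5074462890625, 108.70822143554688), (15.880619049072266, 60.26155090332031), 86.68333435058594)
  prong 60 ((670.9808959960938, 136.08004760742188), (15.097602844238281, 62.09596252441406), 86.97212219238281)
clock: 1.4
tool_pos: [241.1, -494.3, 242.3]
eef_rot: [-2.198, 0.051, 2.198]
force: [0.4, 1.0, 0.1]
width: 1.001
```

```bash

python3 -m jog '[[[0,-0.24,-0.08,0,0],[0,-0.24,-0.08,0,0],[0,-0.24,-0.08,0,0],[0,-0.24,-0.08,0,0],[0,-0.24,-0.08,0,0],[0,-0.24,-0.08,0,0],[0,-0.24,-0.08,0,0],[0,-0.24,-0.08,0,0],[0,0,0,0.26,0],[0,0,0,0,0]]]'
python3 -m jog '[[[0,0,0,0,0],[0,0,0,0,0],[0,0,0,0,0],[0,0,0,0,0],[0,0,0,0,0],[0,0,0,0,0],[0,0,0,0,0],[0,0,0,0,0],[0,0,0,0,0],[0,0,0,0,0]]]'
python3 - <<'E'
from h import *
c=cam("wrist");im,D=ctrl.grab_frame("wrist");cv2.imwrite("pics/w1.png",im);np.save("w1.npy",D)
np.savez("w1c.npz",K=c[0],e=c[1],R=c[2]);st();print(c[1],c[2].round(3))
E
```

```text
clock: 2.65
tool_pos: [421.0, -27.2, 242.3]
eef_rot: [-2.131, 0.185, 2.131]
force: [0.1, -1.0, -0.5]
width: 0.996
clock: 3.9
tool_pos: [421.0, -27.8, 242.3]
eef_rot: [-2.129, 0.188, 2.129]
force: [-0.1, 0.0, -0.9]
width: 0.998
t 3.95 tcp [421.  -27.8 242.3] F [0.1 0.3 0.2] w 0.998
axes x,y,z: [[0.0, -0.0, -1.0], [-0.175, -0.985, 0.0], [-0.985, 0.175, -0.0]]
[502.25605806 -40.863384   374.09830524] [[-0.174 -0.933 -0.315]
 [-0.985  0.165  0.055]
 [ 0.001  0.319 -0.948]]
```

View pics/w1.png

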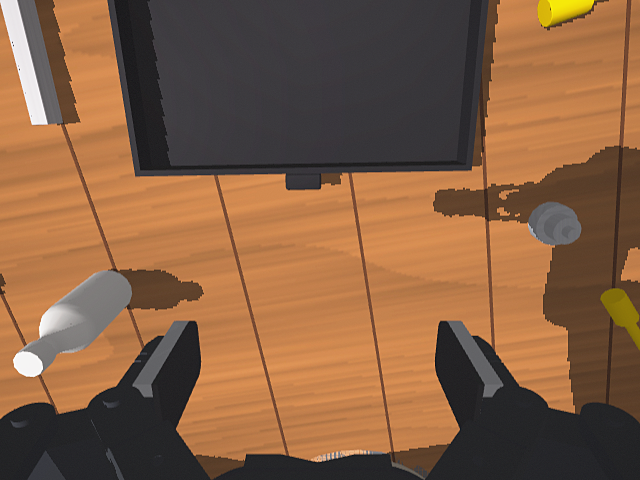

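The wrist view shows the tray's front wall from (136,172) to (472,166) and the grip block at (287–321, 173–188). The bottle is at (85,310), the lockring tool at (555,223), and the left fence at top left, (35,60).

```bash
python3 - <<'E'
from h import *
z=np.load("w1c.npz");c=(z["K"],z["e"],z["R"])
for nm,uv,h in [("FL",(135,170),30),("FR",(474,164),30),("blkL",(286.5,174),30),("blkR",(321,174),30),("blk front L",(287,188),30),("blk frontR",(321,187),30),("tray left wall far",(110,0),30),("fence inner front corner top",(63,122),22),("fence outer",(30,124),22),("fence inner far",(38,0),22)]:
    print(nm,ray(c,uv,h).round(1))
P=cloud(c,np.load("w1.npy"));print(P[181,304].round(1),P[160,300].round(1),P[166,300].round(1),P[120,45].round(1))
E
```

```text
FL [475.8 117.5  30. ]
FR [ 431.6 -160.    30. ]
blkL [450.6  -5.7  30. ]
blkR [445.6 -34.   30. ]
blk front L [438.9  -3.8  30. ]
blk frontR [434.8 -32.1  30. ]
tray left wall far [598.5  96.6  30. ]
fence inner front corner top [523.1 167.   22. ]
fence outer [526.3 194.2  22. ]
fence inner far [610.1 153.   22. ]
[442.4 -19.   30.6] [456.9 -17.4   5.2] [453.9 -17.4  20.9] [527.1 180.8  22.1]
```

```bash

python3 -m jog '[[[0.1,-0.024,-0.034,-0.018,0.3],[0.15,-0.024,-0.034,-0.018,0.3],[0.2,0,0,0,0.3],[0.2,0,0,0,0.3],[0.15,0,0,0,0.3],[0.11,0,0,0,0.3],[0,0,0,0,0.3],[0,0,0,0,0.3],[0,0,0,0,0.3],[0,0,0,0,0.3]]]' 40
python3 -m jog '[[[0,0,0,0,0.5],[0,0,0,0,0.7],[0,0,0,0,0.8],[0,0,0,0,0.9],[0,0,0,0,0.9],[0,0,0,0,0.9],[0,0,0,0,0.9],[0,0,0,0,0.9],[0,0,0,0,0.9],[0,0,0,0,0.9]]]' 40
python3 -m jog '[[[0,-0.044,-0.025,-0.018,0.9],[0,-0.044,-0.026,-0.018,0.9],[0,-0.044,-0.026,-0.018,0.9],[0,-0.044,-0.026,0,0.9],[0,-0.044,-0.026,0,0.9],[0,-0.044,-0.025,0,0.9],[0,0,0,0,0.9],[0,0,0,0,0.9],[0,0,0,0,0.9],[0,0,0,0,0.9]]]' 40
```

```text
clock: 5.2
tool_pos: [439.8, -18.8, 15.5]
eef_rot: [-2.14, 0.17, 2.138]
force: [-3.0, -0.3, 2.7]
width: 0.699
clock: 6.45
tool_pos: [439.8, -18.8, 15.2]
eef_rot: [-2.139, 0.169, 2.139]
force: [-3.8, 1.3, 6.7]
width: 0.341
clock: 7.7
tool_pos: [487.9, 41.1, 15.2]
eef_rot: [-2.156, 0.141, 2.151]
force: [3.8, 4.5, 3.5]
width: 0.338
```

```bash

python3 -m jog '[[[0,-0.004,0,0,0.9],[0,-0.004,0,0,0.9],[0,-0.004,0,0,0.9],[0,-0.004,0,0,0.9],[0,0,0,0,0.9],[0,0,0,0,0.9],[0,0,0,0,0.9],[0,0,0,0,0.9],[0,0,0,0,0.9],[0,0,0,0,0.9]]]' 40
python3 -m jog '[[[0,0,-0.004,0,0.9],[0,0,-0.004,0,0.9],[0,0,-0.004,0,0.9],[0,0,-0.004,0,0.9],[0,0,0,0,0.9],[0,0,0,0,0.9],[0,0,0,0,0.9],[0,0,0,0,0.9],[0,0,0,0,0.9],[0,0,0,0,0.9]]]' 40
python3 -c "from h import *;st()"
```

```text
clock: 8.95
tool_pos: [487.8, 42.5, 15.2]
eef_rot: [-2.155, 0.146, 2.154]
force: [-2.8, -19.2, 7.1]
width: 0.342
clock: 10.2
tool_pos: [487.9, 42.4, 15.2]
eef_rot: [-2.146, 0.145, 2.164]
force: [-17.9, -19.5, 22.2]
width: 0.345
t 10.2 tcp [487.9  42.4  15.2] F [-17.9 -19.5  22.2] w 0.345
axes x,y,z: [[-0.008, -0.003, -1.0], [-0.131, -0.991, 0.004], [-0.991, 0.131, 0.008]]
```

```bash

python3 -m jog '[[[0,0.008,0.012,0,0.9],[0,0,0,0,0.8],[0,0,0,0,0.5],[0,0,0,0,0.4],[0,0,0,0,0.4],[-0.1,0,0,0,0.4],[-0.2,0,0,0,0.4],[-0.2,0,0,0,0.3],[-0.2,0,0,0,0.3],[-0.2,0,0,0,0]]]' 40
python3 -m jog '[[[0,0,0,0,0],[0,0,0,0,0],[0,0,0,0,0],[0,0,0,0,0],[0,0,0,0,0],[0,0,0,0,0],[0,0,0,0,0],[0,0,0,0,0],[0,0,0,0,0],[0,0,0,0,0]]]'
python3 - <<'E'
from h import *
c=cam("wrist");im,D=ctrl.grab_frame("wrist");cv2.imwrite("pics/w2.png",im);np.save("w2.npy",D)
np.savez("w2c.npz",K=c[0],e=c[1],R=c[2]);st()
E
```

```text
clock: 11.45
tool_pos: [488.0, 43.1, 241.5]
eef_rot: [-2.154, 0.141, 2.154]
force: [0.5, -0.3, -0.4]
width: 0.889
clock: 12.7
tool_pos: [488.3, 43.0, 239.8]
eef_rot: [-2.154, 0.141, 2.153]
force: [0.8, -0.7, 0.1]
width: 1.001
t 12.75 tcp [488.4  42.9 239.8] F [ 0.3  0.3 -0.4] w 1.0
axes x,y,z: [[0.0, -0.0, -1.0], [-0.131, -0.991, 0.0], [-0.991, 0.131, -0.0]]
```

View pics/w2.png

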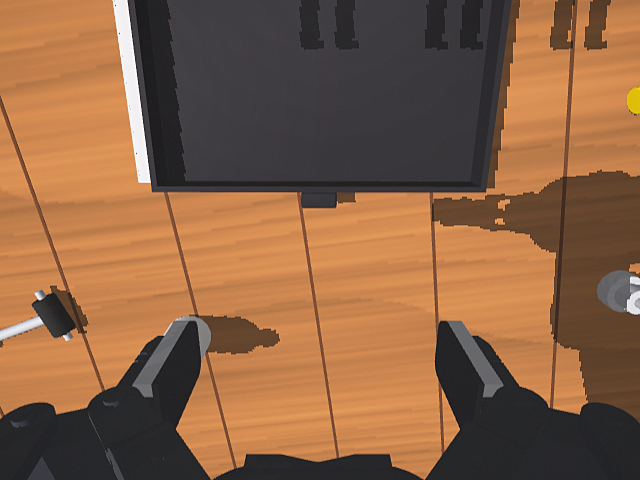

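The tray's left wall looks flush with the left fence, along (137–152, 185), and its front edge is level at row 189. Next I'll look at the back fence from farther forward.

```bash

python3 -m jog '[[[-0.1,0,-0.12,0,0],[-0.1,0,-0.12,0,0],[-0.1,0,-0.12,0,0],[0,0,0,0,0],[0,0,0,0,0],[0,0,0,0,0],[0,0,0,0,0],[0,0,0,0,0],[0,0,0,0,0],[0,0,0,0,0]]]'
python3 - <<'E'
from h import *
c=cam("wrist");im,D=ctrl.grab_frame("wrist");cv2.imwrite("pics/w3.png",im);np.save("w3.npy",D)
np.savez("w3c.npz",K=c[0],e=c[1],R=c[2]);st()
E
```

```text
clock: 14.0
tool_pos: [577.5, 31.2, 314.8]
eef_rot: [-2.154, 0.141, 2.154]
force: [-0.2, 0.0, 0.4]
width: 1.004
t 14.05 tcp [577.6  31.2 314.8] F [-0.4 -0.1  0.2] w 1.003
axes x,y,z: [[-0.0, 0.0, -1.0], [-0.131, -0.991, -0.0], [-0.991, 0.131, 0.0]]
```

View pics/w3.png

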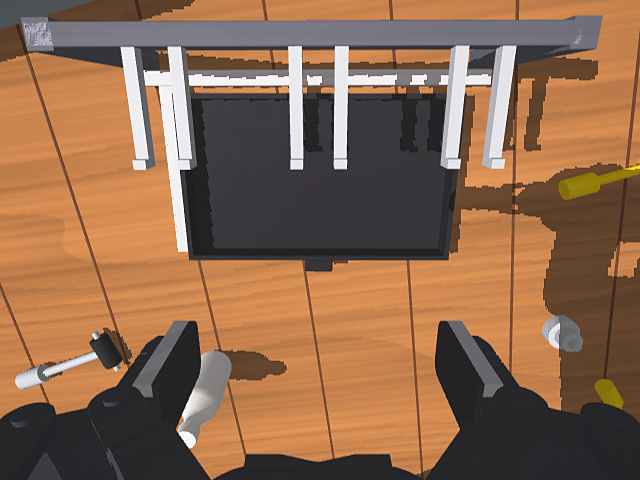

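The back fence is visible at rows 70–88, just above the tray's back wall at about row 95, and the fork lips are at row 168. I'll take the gaps and fork positions from depth and edges.

```bash
cat >> h.py <<'E'
RO=np.array([589,29.5]);RY=-0.131
def rk(p):
    p=np.asarray(p,float); d=p[...,:2]-RO; c,s=np.cos(RY),np.sin(RY)
    return np.stack([d[...,0]*c+d[...,1]*s,-d[...,0]*s+d[...,1]*c,p[...,2]],-1)
E
python3 - <<'E'
from h import *
z=np.load("w3c.npz");c=(z["K"],z["e"],z["R"]);D=np.load("w3.npy");P=rk(cloud(c,D));im=cv2.imread("pics/w3.png")
for u in (230,390,430):
    print(u,[(v,P[v,u].round(0).astype(int).tolist()[0::2],int(im[v,u].mean())) for v in range(72,108,2)])
print("front",[(u,rk(ray(c,(u,[v for v in range(240,275) if P[v,u,2]>20][-1]+.5),30)).round(1)[0]) for u in (205,250,290,350,400,435)])
# prongs: bright pixels z 170..190
m=((P[...,2]>170)&(P[...,2]<190)&(im.min(2)>150)).astype(np.uint8)
k,l,s,ce=cv2.connectedComponentsWithStats(m)
for i in range(1,k):
    if s[i,4]<100: continue
    q=P[l==i]; v=np.where(l==i)[0]; u=np.where(l==i)[1]
    w=np.array([rk(ray(c,(a,b),176)) for a,b in zip(u,v) if 80<b<155]); 
    r=cv2.minAreaRect(w[:,:2].astype(np.float32)); b=v.max()+.5; ub=u[v>v.max()-4].mean()
    print(s[i,4],"yrange",np.percentile(w[:,1],[2,98]).round(1),"ang",round(r[2],1),"lipfront@182",rk(ray(c,(ub,b),182)).round(1),"top z",np.median(q[:,2]).round(1))
# left gap
v=235; print("left",[(u,P[v,u].round(0).astype(int).tolist()[1:],int(im[v,u].mean())) for u in range(174,204,2)])
v=185; print("left",[(u,P[v,u].round(0).astype(int).tolist()[1:],int(im[v,u].mean())) for u in range(166,204,2)])
E
```

```text
230 [(72, [98, 22], 126), (74, [96, 23], 124), (76, [94, 21], 119), (78, [92, 23], 233), (80, [90, 23], 246), (82, [89, 22], 244), (84, [87, 22], 246), (86, [85, 11], 111), (88, [84, -1], 144), (90, [82, 0], 147), (92, [80, 0], 136), (94, [78, 30], 58), (96, [76, 30], 64), (98, [74, 30], 53), (100, [72, 6], 52), (102, [71, 6], 64), (104, [69, 6], 63), (106, [67, 6], 63)]
390 [(72, [98, 22], 127), (74, [96, 22], 107), (76, [94, 22], 249), (78, [92, 22], 242), (80, [91, 23], 241), (82, [89, 22], 241), (84, [87, 22], 223), (86, [86, 1], 59), (88, [84, 1], 151), (90, [82, 1], 145), (92, [80, 0], 139), (94, [78, 30], 51), (96, [76, 31], 60), (98, [74, 30], 49), (100, [73, 6], 49), (102, [71, 6], 59), (104, [69, 5], 58), (106, [67, 5], 58)]
430 [(72, [98, 23], 126), (74, [96, 23], 123), (76, [94, 24], 126), (78, [92, 23], 127), (80, [91, 22], 124), (82, [89, 22], 124), (84, [87, 23], 117), (86, [86, 0], 67), (88, [84, 1], 115), (90, [82, 3], 147), (92, [80, 1], 139), (94, [78, 29], 27), (96, [76, 31], 36), (98, [74, 30], 34), (100, [73, 5], 33), (102, [71, 7], 32), (104, [69, 5], 33), (106, [67, 6], 32)]
front [(205, np.float64(-91.9)), (250, np.float64(-91.8)), (290, np.float64(-91.8)), (350, np.float64(-91.8)), (400, np.float64(-91.7)), (435, np.float64(-91.7))]Traceback (most recent call last):
  File "<stdin>", line 13, in <module>
IndexError: too many indices for array: array is 1-dimensional, but 2 were indexed
```

```bash
python3 - <<'E'
from h import *
z=np.load("w3c.npz");c=(z["K"],z["e"],z["R"]);D=np.load("w3.npy");P=rk(cloud(c,D));im=cv2.imread("pics/w3.png")
m=((P[...,2]>172)&(P[...,2]<190)&(im.min(2)>150)).astype(np.uint8); m[:60]=0
k,l,s,ce=cv2.connectedComponentsWithStats(m)
for i in range(1,k):
    if s[i,4]<100: continue
    v,u=np.where(l==i)
    b=v.max()+.5; ub=u[v>v.max()-4].mean()
    o=[]
    for row in (80,140):
        uu=u[v==row]; o+= [rk(ray(c,(uu.min()-.5,row),176))[1].round(1),rk(ray(c,(uu.max()+.5,row),176))[1].round(1)]
    print(s[i].tolist(),"y edges@row80,140",o,"lipfront@182",rk(ray(c,(ub,b),182)).round(1))
for v in (185,235): print("left",[(u,P[v,u].round(0).astype(int).tolist()[1:],int(im[v,u].mean())) for u in range(166,204,2)])
E
```

```text
[122, 60, 27, 99, 1299] y edges@row80,140 [np.float64(119.2), np.float64(110.7), np.float64(118.8), np.float64(110.5)] lipfront@182 [ 36.7 112.4 182. ]
[169, 60, 23, 99, 1283] y edges@row80,140 [np.float64(91.1), np.float64(83.2), np.float64(90.7), np.float64(83.0)] lipfront@182 [ 36.7  85.  182. ]
[289, 60, 14, 110, 1401] y edges@row80,140 [np.float64(19.1), np.float64(11.1), np.float64(19.2), np.float64(10.9)] lipfront@182 [ 29.8  14.8 182. ]
[334, 60, 14, 109, 1419] y edges@row80,140 [np.float64(-9.0), np.float64(-17.0), np.float64(-8.9), np.float64(-17.2)] lipfront@182 [ 30.5 -13.  182. ]
[443, 60, 25, 109, 1622] y edges@row80,140 [np.float64(-79.9), np.float64(-89.1), np.float64(-79.8), np.float64(-89.3)] lipfront@182 [ 30.5 -84.3 182. ]
[485, 60, 30, 109, 1701] y edges@row80,140 [np.float64(-107.4), np.float64(-116.6), np.float64(-107.2), np.float64(-117.4)] lipfront@182 [  30.6 -112.2  182. ]Traceback (most recent call last):
  File "<stdin>", line 11, in <module>
    return umr_minimum(a, axis, None, out, keepdims, initial, where)
ValueError: zero-size array to reduction operation minimum which has no identity
```

```bash
sed -i 's/RO=np.array.*;RY/RO=np.array([590.4,30.4]);RY/' h.py
python3 -m jog '[[[0,0,0.23,0,1],[0.2,0,0.23,0,1],[0.2,0,0,0,1],[0.2,0,0,0,1],[0.2,0,0,0,1],[0.2,0,0,0,1],[0.196,0,0,0,1],[0,0,0,0,1],[0,0,0,0,1],[0,0,0,0,1]]]' 40
python3 -m jog '[[[0,0,-0.02,0,1],[0,0,-0.02,0,1],[0,0,-0.01,0,1],[0,0,-0.01,0,1],[0,0,-0.01,0,1],[0,0,0,0,1],[0,0,0,0,1],[0,0,0,0,1],[0,0,0,0,1],[0,0,0,0,1]]]'
python3 -c "from h import *;s,M=st();print(rk(s['tool_pos']))"
```

```text
clock: 15.3
tool_pos: [474.8, 44.8, 26.6]
eef_rot: [-2.158, 0.142, 2.15]
force: [-0.2, -0.0, 0.2]
width: -0.002
clock: 16.55
tool_pos: [481.4, 43.9, 24.9]
eef_rot: [-2.13, 0.139, 2.179]
force: [-39.7, -0.6, 29.5]
width: 0.002
t 16.55 tcp [481.4  43.9  24.9] F [-39.7  -0.6  29.5] w 0.002
axes x,y,z: [[-0.023, 0.002, -1.0], [-0.129, -0.992, 0.001], [-0.991, 0.129, 0.023]]
[-109.79910514   -0.86364068   24.89680003]
```

```bash

python3 -m jog '[[[0,0,0.06,0,1],[-0.2,0,0.06,0,1],[-0.2,0,0,0,1],[-0.25,0,-0.1,0,1],[-0.25,0,-0.12,0,1],[-0.25,0,-0.12,0,1],[0,0,-0.12,0,1],[0,0,-0.1,0,1],[0,0,0,0,1],[0,0,0,0,1]]]'
python3 - <<'E'
from h import *
c=cam("wrist");im,D=ctrl.grab_frame("wrist");cv2.imwrite("pics/w4.png",im);np.save("w4.npy",D)
np.savez("w4c.npz",K=c[0],e=c[1],R=c[2]);s,M=st();print(rk(s["tool_pos"]))
P=rk(cloud(c,D))
def span(mask,ax): 
    q=P[mask][:,ax]; return q.min().round(1),q.max().round(1),len(q)
low=P[...,2]
for y in (60,-50,-70,-130):
    m=(abs(P[...,1]-y)<3)&(low>26)&(low<34)&(P[...,0]>30); f=(abs(P[...,1]-y)<3)&(low>18)&(low<25)&(P[...,0]>60)
    fr=(abs(P[...,1]-y)<3)&(low>26)&(low<34)&(P[...,0]<-40)
    print(y,"tray back",span(m,0) if m.any() else 0,"fence",span(f,0) if f.any() else 0,"front",span(fr,0) if fr.any() else 0)
for x in (-75,-40,0,20):
    m=(abs(P[...,0]-x)<3)&(low>26)&(low<34)&(P[...,1]>50); f=(abs(P[...,0]-x)<3)&(low>18)&(low<25)&(P[...,1]>50)
    print(x,"tray left",span(m,1) if m.any() else 0,"fence",span(f,1) if f.any() else 0)
cv2.imwrite("pics/c4.png",cv2.resize(im[60:280,90:530],(800,400),interpolation=cv2.INTER_CUBIC))
E
```

```text
clock: 17.8
tool_pos: [592.0, 29.4, 296.0]
eef_rot: [-2.154, 0.141, 2.153]
force: [-0.1, -0.3, 0.7]
width: -0.001
t 17.85 tcp [591.9  29.4 296.1] F [-0.1 -0.3  0.5] w 0.002
axes x,y,z: [[0.0, -0.0, -1.0], [-0.131, -0.991, 0.0], [-0.991, 0.131, -0.0]]
[  1.58924636  -0.78318346 296.09218314]
60 tray back (np.float64(79.5), np.float64(83.9), 42) fence (np.float64(84.8), np.float64(97.9), 104) front (np.float64(-85.6), np.float64(-80.2), 34)
-50 tray back (np.float64(80.5), np.float64(84.0), 30) fence (np.float64(84.9), np.float64(98.0), 106) front (np.float64(-85.2), np.float64(-79.5), 37)
-70 tray back (np.float64(80.5), np.float64(84.0), 31) fence (np.float64(84.9), np.float64(98.9), 108) front (np.float64(-85.2), np.float64(-79.9), 32)
-130 tray back 0 fence (np.float64(85.8), np.float64(98.9), 11) front (np.float64(-85.4), np.float64(-79.6), 36)
-75 tray left (np.float64(133.5), np.float64(138.6), 29) fence (np.float64(133.2), np.float64(152.8), 67)
-40 tray left (np.float64(133.3), np.float64(139.3), 33) fence (np.float64(133.6), np.float64(152.8), 75)
0 tray left 0 fence (np.float64(147.5), np.float64(153.3), 34)
20 tray left 0 fence (np.float64(144.3), np.float64(153.0), 55)
```

View pics/c4.png

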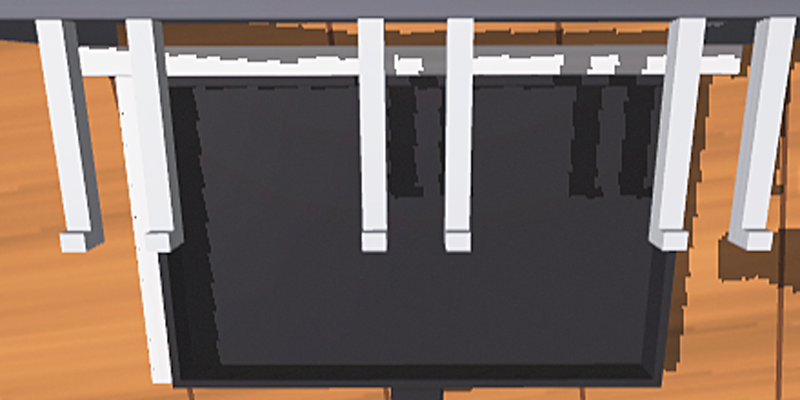

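The back and left walls now meet their fences, with gaps under 1 mm at pixel resolution. Next is the left wrench: in w3 its head is at (105,350) and its socket at (28,378).

```bash
python3 - <<'E'
from h import *
z=np.load("w3c.npz");c=(z["K"],z["e"],z["R"])
for nm,uv in [("stub1",(95,333)),("stub2",(117,368)),("head",(105,350)),("sock",(20,381))]: print(nm,ray(c,uv,11).round(1))
c=cam("scene");im=cv2.imread("pics/scene0.png")
print("B head scene (234,345)",ray(c,(234,345),11).round(1),"sock (203,383)",ray(c,(203,383),11).round(1))
print("A head scene (381,203)",ray(c,(381,203),11).round(1),"sock (392,182)",ray(c,(392,182),11).round(1))
print("bottle",ray(c,(348,222),0).round(1))
E
```

```text
stub1 [432.9 320.9  11. ]
stub2 [381.4 308.7  11. ]
head [408.4 315.9  11. ]
sock [378.5 434.8  11. ]
B head scene (234,345) [ 419.8 -384.7   11. ] sock (203,383) [ 438.1 -510.3   11. ]
A head scene (381,203) [409.4 316.2  11. ] sock (392,182) [378.1 428.1  11. ]
bottle [371.8 180.1   0. ]
```

```bash
python3 -c "
from h import *;print(ctrl.get_state()['joint_positions'].round(3))"
python3 -m jog '[[[0,0,0.2,0,0],[0,0,0.2,0.35,0],[0,0,0.2,0.35,0],[0,0,0,0.35,0],[0,0,0,0.35,0],[0,0,0,0.35,0],[0,0,0,0.35,0],[0,0,0,0.29,0],[0,0,0,0,0],[0,0,0,0,0]]]'
python3 -c "
from h import *;print(ctrl.get_state()['joint_positions'].round(3));s,M=st();t=np.array([408,315,240]);print(M.T@(t-s['tool_pos'])/250)"
```

```text
[-0.15   0.428  1.066  0.     1.646  1.552]
clock: 19.1
tool_pos: [445.4, 57.5, 295.8]
eef_rot: [-1.389, 1.082, 1.389]
force: [0.4, 0.0, 0.5]
width: 0.999
[-0.136  0.163  1.45   0.     1.528  2.758]
t 19.1 tcp [445.4  57.5 295.8] F [0.4 0.  0.5] w 0.999
axes x,y,z: [[0.0, -0.0, -1.0], [-0.97, -0.245, -0.0], [-0.245, 0.97, -0.0]]
[ 0.22297808 -0.10724895  1.03547798]
```

```bash

python3 -m jog '[[[0,-0.1,0.2,0,0],[0,0,0.2,0,0],[0,0,0.2,-0.35,0],[0,0,0,-0.37,0],[0,0,0,-0.37,0],[0,0,0,-0.37,0],[0,0,0,-0.37,0],[0,0,0,-0.37,0],[0,0,0,-0.37,0],[0,0,0,-0.37,0]]]'
python3 -m jog '[[[0,0,0,-0.37,0],[0,0,0,-0.37,0],[0,0,0,-0.37,0],[0,0,0,-0.37,0],[0,0,0,-0.37,0],[0,0,0,-0.37,0],[0,0,0,-0.37,0],[0,0,0,-0.37,0],[0,0,0,-0.37,0],[0,0,0,0,0]]]'
python3 -c "
from h import *;print(ctrl.get_state()['joint_positions'].round(3));s,M=st();t=np.array([408,315,240]);print(M.T@(t-s['tool_pos'])/250)
c=cam('wrist');im,D=ctrl.grab_frame('wrist');cv2.imwrite('pics/w5.png',im);np.savez('w5c.npz',K=c[0],e=c[1],R=c[2])
print([proj(c,p).round() for p in ((408,315,11),(433,321,11),(381,309,11))])
"
```

```text
clock: 20.35
tool_pos: [431.8, 180.2, 295.9]
eef_rot: [2.135, 0.22, -2.131]
force: [0.0, 0.8, -0.2]
width: 1.0
clock: 21.6
tool_pos: [432.0, 180.3, 295.9]
eef_rot: [1.022, 1.338, -0.995]
force: [0.4, -0.7, -0.3]
width: 1.004
[ 0.131  0.195  1.409  0.02   1.535 -0.142]
t 21.6 tcp [432.  180.3 295.9] F [ 0.4 -0.7 -0.3] w 1.004
axes x,y,z: [[-0.0, 0.02, -1.0], [0.963, 0.269, 0.005], [0.269, -0.963, -0.019]]
[ 0.23450846  0.05134676 -0.5403765 ]
[array([329.,  48.]), array([357.,  49.]), array([300.,  46.])]
```

View pics/w5.png

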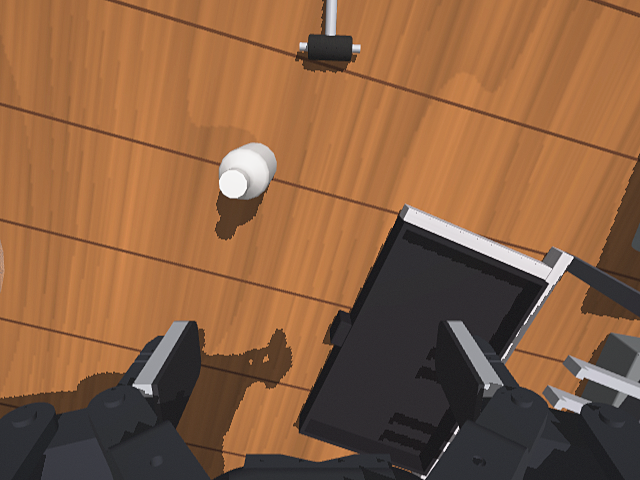

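The wrench crossbar is at (330,47) with stubs at (299,47) and (360,48), lined up with the jaws. I'll move above it.

```bash

python3 -m jog '[[[0,0.01,-0.11,0,0],[0,0.01,-0.11,0,0],[0,0.01,-0.11,0,0],[0.1,0.01,-0.11,0,0],[0.15,0.01,-0.1,0,0],[0.15,0,0,0,0],[0.15,0,0,0,0],[0.15,0,0,0,0],[0,0,0,0,0],[0,0,0,0,0]]]' 80
python3 -c "
from h import *;s,M=st();t=np.array([408.5,315.3,60]);print(M.T@(t-s['tool_pos'])/250)
c=cam('wrist');im,D=ctrl.grab_frame('wrist');cv2.imwrite('pics/w6.png',im);np.savez('w6c.npz',K=c[0],e=c[1],R=c[2])
print([proj(c,p).round() for p in ((408,315,11),(433,321,11),(381,309,11))])
"
```

```text
clock: 22.9
tool_pos: [408.7, 317.5, 125.0]
eef_rot: [1.023, 1.337, -0.994]
force: [-0.1, -0.3, 1.0]
width: 1.001
t 22.9 tcp [408.7 317.5 125. ] F [-0.1 -0.3  1. ] w 1.001
axes x,y,z: [[0.002, 0.021, -1.0], [0.963, 0.268, 0.007], [0.268, -0.963, -0.02]]
[ 0.25965204 -0.00516681  0.01344168]
[array([313., 248.]), array([353., 250.]), array([269., 246.])]
```

View pics/w6.png

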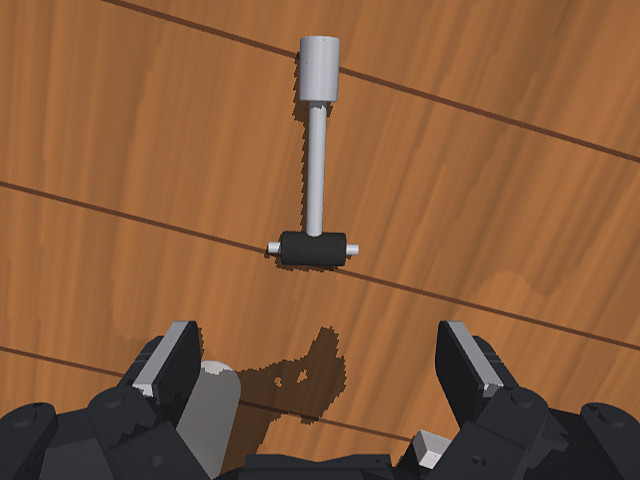

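The crossbar is at (313,249), as predicted, so I'll trim the roll, go down and grip.

```bash

python3 -m jog '[[[0.12,-0.009,0.019,0.06,0.15],[0.12,0,0,0,0.15],[0.1,0,0,0,0.15],[0.06,0,0,0,0.15],[0.04,0,0,0,0.15],[0.028,0,0,0,0.15],[0,0,0,0,0.15],[0,0,0,0,0.15],[0,0,0,0,0.15],[0,0,0,0,0.15]]]' 80
python3 -c "from h import *;st()"
python3 -m jog '[[[0,0,0,0,0.25],[0,0,0,0,0.35],[0,0,0,0,0.5],[0,0,0,0,0.6],[0,0,0,0,0.6],[0,0,0,0,0.6],[0,0,0,0,0.6],[0,0,0,0,0.6],[0,0,0,0,0.6],[0,0,0,0,0.6]]]' 80
python3 -c "from h import *;s,M=st();print(s['moment'])"
```

```text
clock: 24.2
tool_pos: [407.3, 314.5, 6.7]
eef_rot: [1.044, 1.327, -1.017]
force: [-0.5, 0.3, -0.8]
width: 0.85
t 24.2 tcp [407.3 314.5   6.7] F [-0.5  0.3 -0.8] w 0.85
axes x,y,z: [[0.0, 0.02, -1.0], [0.971, 0.241, 0.005], [0.241, -0.97, -0.02]]
clock: 25.45
tool_pos: [406.3, 314.3, 7.9]
eef_rot: [1.042, 1.328, -1.018]
force: [-6.7, -2.8, 21.6]
width: 0.604
t 25.45 tcp [406.3 314.3   7.9] F [-6.7 -2.8 21.6] w 0.604
axes x,y,z: [[-0.001, 0.02, -1.0], [0.971, 0.241, 0.003], [0.241, -0.97, -0.019]]
[-0.63595303  1.61475789 -0.00229813]
```

```bash

python3 -m jog '[[[-0.012,0,0,0,0.6],[0,0,0,0,0.6],[-0.04,0,0,0,0.7],[-0.06,0,0,0,0.7],[-0.1,0,0,0,0.7],[-0.12,0,0,0,0.7],[-0.12,0,0,0,0.7],[-0.12,0,0,0,0.7],[-0.05,0,0,0,0.7],[0,0,0,0,0.7]]]' 80
python3 -m jog '[[[0,0,0,0,0.7],[0,0,0,0,0.7],[0,0,0,0,0.7],[0,0,0,0,0.7],[0,0,0,0,0.7],[0,0,0,0,0.7],[0,0,0,0,0.7],[0,0,0,0,0.7],[0,0,0,0,0.7],[0,0,0,0,0.7]]]' 80
python3 -c "
from h import *;s,M=st();print(s['moment'])
c=cam('wrist');im,D=ctrl.grab_frame('wrist');cv2.imwrite('pics/w7.png',im);np.savez('w7c.npz',K=c[0],e=c[1],R=c[2])"
```

```text
clock: 26.7
tool_pos: [407.3, 311.3, 162.4]
eef_rot: [1.044, 1.326, -1.016]
force: [0.1, 0.7, -3.4]
width: 0.594
clock: 27.95
tool_pos: [407.2, 311.4, 161.9]
eef_rot: [1.043, 1.327, -1.017]
force: [0.6, -0.3, -2.7]
width: 0.598
t 27.95 tcp [407.2 311.4 161.9] F [ 0.6 -0.3 -2.7] w 0.598
axes x,y,z: [[0.0, 0.02, -1.0], [0.971, 0.241, 0.005], [0.241, -0.97, -0.019]]
[-0.16515283 -0.06065918  0.03484282]
```

View pics/w7.png

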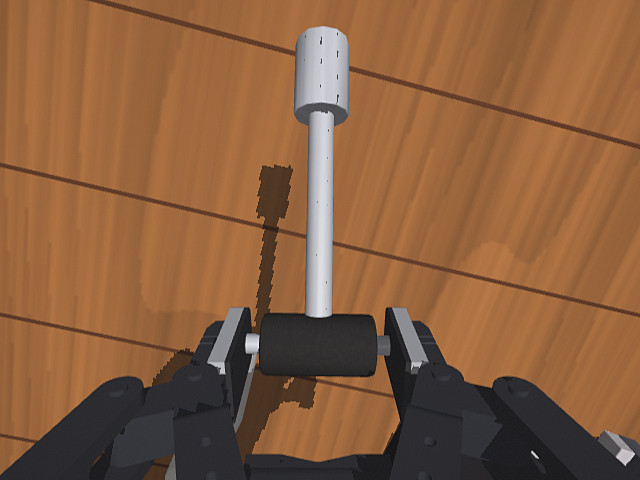

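The wrench is held level: socket at (322,70), sleeve at (318,345). I'll lower it so the hanging socket just clears the table and try a low grip force.

```bash

python3 -m jog '[[[0.06,0,0,0,0.7],[0.06,0,0,0,0.7],[0.01,0,0,0,0.7],[0,0,0,0,0.7],[0,0,0,0,0.7],[0,0,0,0,0.7],[0,0,0,0,0.7],[0,0,0,0,0.7],[0,0,0,0,0.7],[0,0,0,0,0.7]]]' 20
python3 -c "from h import *;s,M=st();print(s['moment'])"
python3 -m jog '[[[0,0,0,0,0.42],[0,0,0,0,0.42],[0,0,0,0,0.42],[0,0,0,0,0.42],[0,0,0,0,0.42],[0,0,0,0,0.42],[0,0,0,0,0.42],[0,0,0,0,0.42],[0,0,0,0,0.42],[0,0,0,0,0.42]]]' 5
python3 -c "from h import *;s,M=st();print(s['moment'])"
```

```text
clock: 29.25
tool_pos: [407.2, 312.0, 129.4]
eef_rot: [1.043, 1.327, -1.017]
force: [-0.1, -0.2, -3.8]
width: 0.596
t 29.25 tcp [407.2 312.  129.4] F [-0.1 -0.2 -3.8] w 0.596
axes x,y,z: [[-0.0, 0.02, -1.0], [0.971, 0.241, 0.005], [0.241, -0.97, -0.019]]
[-0.17062906 -0.07466099 -0.00246204]
clock: 30.5
tool_pos: [407.2, 312.0, 129.4]
eef_rot: [1.043, 1.327, -1.017]
force: [-0.0, 0.0, -4.3]
width: 0.595
t 30.5 tcp [407.2 312.  129.4] F [-0.   0.  -4.3] w 0.595
axes x,y,z: [[0.0, 0.02, -1.0], [0.971, 0.241, 0.005], [0.241, -0.97, -0.019]]
[-0.20582841 -0.07374393  0.02934264]
```

```bash

python3 -m jog '[[[0,0,0,0,0.412],[0,0,0,0,0.412],[0,0,0,0,0.412],[0,0,0,0,0.412],[0,0,0,0,0.41],[0,0,0,0,0.41],[0,0,0,0,0.41],[0,0,0,0,0.41],[0,0,0,0,0.41],[0,0,0,0,0.41]]]' 20
python3 -c "from h import *;s,M=st();print(s['moment'])"
python3 -m jog '[[[0,0,0,0,0.407],[0,0,0,0,0.407],[0,0,0,0,0.407],[0,0,0,0,0.407],[0,0,0,0,0.407],[0,0,0,0,0.407],[0,0,0,0,0.407],[0,0,0,0,0.407],[0,0,0,0,0.407],[0,0,0,0,0.407]]]' 20
python3 -c "from h import *;s,M=st();print(s['moment'])"
```

```text
clock: 31.75
tool_pos: [407.2, 312.0, 129.4]
eef_rot: [1.043, 1.327, -1.017]
force: [-0.0, 0.5, -3.2]
width: 0.597
t 31.75 tcp [407.2 312.  129.4] F [-0.   0.5 -3.2] w 0.597
axes x,y,z: [[-0.0, 0.02, -1.0], [0.971, 0.241, 0.005], [0.241, -0.97, -0.019]]
[-0.23192939 -0.07005457 -0.01367278]
clock: 33.0
tool_pos: [407.2, 312.0, 129.4]
eef_rot: [1.043, 1.327, -1.017]
force: [-0.4, -0.7, -2.7]
width: 0.595
t 33.0 tcp [407.2 312.  129.4] F [-0.4 -0.7 -2.7] w 0.595
axes x,y,z: [[-0.0, 0.02, -1.0], [0.971, 0.241, 0.005], [0.241, -0.97, -0.019]]
[-0.20343455  0.00213626  0.03347259]
```

```bash

python3 -m jog '[[[0,0,0,0,0.404],[0,0,0,0,0.404],[0,0,0,0,0.404],[0,0,0,0,0.404],[0,0,0,0,0.404],[0,0,0,0,0.404],[0,0,0,0,0.404],[0,0,0,0,0.404],[0,0,0,0,0.404],[0,0,0,0,0.404]]]' 20
python3 -c "from h import *;s,M=st();print(s['moment'])"
python3 -m jog '[[[0,0,0,0,0.401],[0,0,0,0,0.401],[0,0,0,0,0.401],[0,0,0,0,0.401],[0,0,0,0,0.401],[0,0,0,0,0.41],[0,0,0,0,0.41],[0,0,0,0,0.41],[0,0,0,0,0.41],[0,0,0,0,0.41]]]' 20
python3 -c "from h import *;s,M=st();print(s['moment'])"
```

```text
clock: 34.25
tool_pos: [407.2, 312.0, 129.4]
eef_rot: [1.043, 1.327, -1.017]
force: [0.0, 0.4, -2.9]
width: 0.6
t 34.25 tcp [407.2 312.  129.4] F [ 0.   0.4 -2.9] w 0.6
axes x,y,z: [[0.0, 0.02, -1.0], [0.971, 0.241, 0.005], [0.241, -0.97, -0.019]]
[-0.16769367 -0.06332687  0.00503181]
clock: 35.5
tool_pos: [407.2, 312.0, 129.4]
eef_rot: [1.043, 1.327, -1.017]
force: [1.0, -0.0, -2.2]
width: 0.606
t 35.5 tcp [407.2 312.  129.4] F [ 1.  -0.  -2.2] w 0.606
axes x,y,z: [[-0.0, 0.02, -1.0], [0.971, 0.241, 0.005], [0.241, -0.97, -0.019]]
[-0.21225762 -0.06542764 -0.01565591]
```

```bash

python3 -m jog '[[[0,0,0,0,0.397],[0,0,0,0,0.397],[0,0,0,0,0.397],[0,0,0,0,0.397],[0,0,0,0,0.397],[0,0,0,0,0.397],[0,0,0,0,0.397],[0,0,0,0,0.397],[0,0,0,0,0.397],[0,0,0,0,0.397]]]' 20
python3 -c "from h import *;s,M=st();print(s['moment'])"
python3 -m jog '[[[0,0,0,0,0.393],[0,0,0,0,0.393],[0,0,0,0,0.393],[0,0,0,0,0.393],[0,0,0,0,0.393],[0,0,0,0,0.393],[0,0,0,0,0.393],[0,0,0,0,0.393],[0,0,0,0,0.393],[0,0,0,0,0.393]]]' 20
python3 -c "from h import *;s,M=st();print(s['moment'])"
```

```text
clock: 36.75
tool_pos: [407.2, 312.0, 129.4]
eef_rot: [1.043, 1.327, -1.017]
force: [-0.0, -0.3, -3.4]
width: 0.608
t 36.75 tcp [407.2 312.  129.4] F [-0.  -0.3 -3.4] w 0.608
axes x,y,z: [[0.0, 0.02, -1.0], [0.971, 0.241, 0.005], [0.241, -0.97, -0.019]]
[-0.18866783 -0.02903154  0.03226085]
clock: 38.0
tool_pos: [407.2, 312.0, 129.4]
eef_rot: [1.043, 1.327, -1.017]
force: [0.2, -0.7, -2.9]
width: 0.603
t 38.0 tcp [407.2 312.  129.4] F [ 0.2 -0.7 -2.9] w 0.603
axes x,y,z: [[-0.0, 0.02, -1.0], [0.971, 0.241, 0.005], [0.241, -0.97, -0.019]]
[-0.19320569  0.03512494 -0.00666433]
```

```bash

python3 -m jog '[[[0,0,0,0,0.388],[0,0,0,0,0.388],[0,0,0,0,0.388],[0,0,0,0,0.388],[0,0,0,0,0.388],[0,0,0,0,0.384],[0,0,0,0,0.384],[0,0,0,0,0.384],[0,0,0,0,0.384],[0,0,0,0,0.384]]]' 20
python3 -c "from h import *;s,M=st();print(s['moment'])"
python3 -m jog '[[[0,0,0,0,0.38],[0,0,0,0,0.38],[0,0,0,0,0.38],[0,0,0,0,0.38],[0,0,0,0,0.38],[0,0,0,0,0.376],[0,0,0,0,0.376],[0,0,0,0,0.376],[0,0,0,0,0.376],[0,0,0,0,0.376]]]' 20
python3 -c "from h import *;s,M=st();print(s['moment'])"
```

```text
clock: 39.25
tool_pos: [407.2, 312.0, 129.4]
eef_rot: [1.043, 1.327, -1.017]
force: [0.0, 0.3, -2.6]
width: 0.618
t 39.25 tcp [407.2 312.  129.4] F [ 0.   0.3 -2.6] w 0.618
axes x,y,z: [[-0.0, 0.02, -1.0], [0.971, 0.241, 0.005], [0.241, -0.97, -0.019]]
[-0.19357904 -0.02522291  0.00363391]
clock: 40.5
tool_pos: [407.2, 312.0, 129.5]
eef_rot: [1.043, 1.327, -1.017]
force: [-1.0, 0.1, -2.1]
width: 0.623
t 40.5 tcp [407.2 312.  129.5] F [-1.   0.1 -2.1] w 0.623
axes x,y,z: [[0.0, 0.02, -1.0], [0.971, 0.241, 0.005], [0.241, -0.97, -0.02]]
[-0.09682101 -0.09046687  0.01931933]
```

```bash
cat >> h.py <<'E'
def swing():
    """angle of hanging wrench shaft from plumb, from wrist depth in tool frame"""
    s,M=st(); c=cam("wrist"); im,D=ctrl.grab_frame("wrist"); P=cloud(c,D)
    T=(P-s["tool_pos"])@M
    m=(abs(T[...,1])<12)&(P[...,2]>6)&(T[...,0]>-60)&((T[...,0]>12)|(T[...,2]<-16))&(np.hypot(T[...,0],T[...,2])<150)
    m[400:]=0
    q=T[m][:,[0,2]]; print("moment",s["moment"].round(3),"n",len(q))
    if len(q)>20:
        l=cv2.fitLine(q.astype(np.float32),cv2.DIST_HUBER,0,.01,.01).ravel(); print("shaft dir in tool (x down,z)",l[:2].round(3),"deg from plumb",np.degrees(np.arctan2(abs(l[1]),abs(l[0]))).round(1),"far pt",q[np.argmax(np.hypot(*q.T))].round())
    return im
E
python3 -c "from h import *;im=swing();cv2.imwrite('pics/w8.png',im)"
```

```text
t 40.5 tcp [407.2 312.  129.5] F [-1.   0.1 -2.1] w 0.623
axes x,y,z: [[0.0, 0.02, -1.0], [0.971, 0.241, 0.005], [0.241, -0.97, -0.02]]
moment [-0.097 -0.09   0.019] n 6242
shaft dir in tool (x down,z) [ 0.681 -0.732] deg from plumb 47.1 far pt [ 77. -90.]
```

The wrench has swung to 47° and is still held. I'll ease a little further.

```bash

python3 -m jog '[[[0,0,0,0,0.374],[0,0,0,0,0.374],[0,0,0,0,0.374],[0,0,0,0,0.374],[0,0,0,0,0.374],[0,0,0,0,0.372],[0,0,0,0,0.372],[0,0,0,0,0.372],[0,0,0,0,0.372],[0,0,0,0,0.372]]]' 20
python3 -c "from h import *;swing()"
```

```text
clock: 41.8
tool_pos: [407.2, 312.0, 129.4]
eef_rot: [1.043, 1.327, -1.017]
force: [0.1, -0.4, -3.2]
width: 0.631
t 41.8 tcp [407.2 312.  129.4] F [ 0.1 -0.4 -3.2] w 0.631
axes x,y,z: [[-0.0, 0.02, -1.0], [0.971, 0.241, 0.005], [0.241, -0.97, -0.019]]
moment [-0.169 -0.034 -0.041] n 5970
shaft dir in tool (x down,z) [ 0.705 -0.709] deg from plumb 45.2 far pt [ 82. -86.]
```

```bash

python3 -m jog '[[[0,0,0,0,0.370],[0,0,0,0,0.370],[0,0,0,0,0.370],[0,0,0,0,0.370],[0,0,0,0,0.368],[0,0,0,0,0.368],[0,0,0,0,0.368],[0,0,0,0,0.368],[0,0,0,0,0.368],[0,0,0,0,0.368]]]' 20
python3 -c "from h import *;swing()"
python3 -m jog '[[[0,0,0,0,0.366],[0,0,0,0,0.366],[0,0,0,0,0.366],[0,0,0,0,0.366],[0,0,0,0,0.364],[0,0,0,0,0.364],[0,0,0,0,0.364],[0,0,0,0,0.364],[0,0,0,0,0.364],[0,0,0,0,0.364]]]' 20
python3 -c "from h import *;swing()"
```

```text
clock: 43.1
tool_pos: [407.2, 312.0, 129.4]
eef_rot: [1.043, 1.327, -1.017]
force: [1.0, -0.7, -2.9]
width: 0.636
t 43.1 tcp [407.2 312.  129.4] F [ 1.  -0.7 -2.9] w 0.636
axes x,y,z: [[-0.0, 0.02, -1.0], [0.971, 0.241, 0.005], [0.241, -0.97, -0.019]]
moment [-0.167 -0.083  0.01 ] n 4849
shaft dir in tool (x down,z) [ 0.811 -0.585] deg from plumb 35.8 far pt [ 95. -72.]
clock: 44.4
tool_pos: [407.2, 312.0, 129.4]
eef_rot: [1.043, 1.327, -1.017]
force: [-0.1, 1.1, -2.4]
width: 0.637
t 44.4 tcp [407.2 312.  129.4] F [-0.1  1.1 -2.4] w 0.637
axes x,y,z: [[-0.0, 0.02, -1.0], [0.971, 0.241, 0.005], [0.241, -0.97, -0.019]]
moment [-0.111  0.005 -0.046] n 4184
shaft dir in tool (x down,z) [ 0.887 -0.462] deg from plumb 27.5 far pt [103. -58.]
```

Progress is steady, so I'll keep easing gently.

```bash

python3 -m jog '[[[0,0,0,0,0.362],[0,0,0,0,0.362],[0,0,0,0,0.362],[0,0,0,0,0.360],[0,0,0,0,0.360],[0,0,0,0,0.360],[0,0,0,0,0.358],[0,0,0,0,0.358],[0,0,0,0,0.358],[0,0,0,0,0.358]]]' 20
python3 -c "from h import *;swing()"
python3 -m jog '[[[0,0,0,0,0.356],[0,0,0,0,0.356],[0,0,0,0,0.356],[0,0,0,0,0.356],[0,0,0,0,0.356],[0,0,0,0,0.354],[0,0,0,0,0.354],[0,0,0,0,0.354],[0,0,0,0,0.354],[0,0,0,0,0.354]]]' 20
python3 -c "from h import *;swing()"
```

```text
clock: 45.7
tool_pos: [407.2, 312.0, 129.4]
eef_rot: [1.043, 1.327, -1.017]
force: [0.5, -0.4, -2.9]
width: 0.643
t 45.7 tcp [407.2 312.  129.4] F [ 0.5 -0.4 -2.9] w 0.643
axes x,y,z: [[0.0, 0.02, -1.0], [0.971, 0.241, 0.005], [0.241, -0.97, -0.019]]
moment [-0.109  0.031  0.011] n 3558
shaft dir in tool (x down,z) [ 0.95  -0.313] deg from plumb 18.2 far pt [110. -41.]
clock: 47.0
tool_pos: [407.2, 312.0, 129.4]
eef_rot: [1.043, 1.327, -1.017]
force: [0.8, 0.6, -2.5]
width: 0.646
t 47.0 tcp [407.2 312.  129.4] F [ 0.8  0.6 -2.5] w 0.646
axes x,y,z: [[-0.0, 0.02, -1.0], [0.971, 0.241, 0.005], [0.241, -0.97, -0.019]]
moment [-0.045  0.056  0.014] n 3058
shaft dir in tool (x down,z) [ 0.982 -0.186] deg from plumb 10.7 far pt [114. -25.]
```

```bash

python3 -m jog '[[[0,0,0,0,0.353],[0,0,0,0,0.353],[0,0,0,0,0.353],[0,0,0,0,0.352],[0,0,0,0,0.352],[0,0,0,0,0.352],[0,0,0,0,0.351],[0,0,0,0,0.351],[0,0,0,0,0.351],[0,0,0,0,0.351]]]' 20
python3 -c "from h import *;swing()"
python3 -m jog '[[[0,0,0,0,0.350],[0,0,0,0,0.350],[0,0,0,0,0.350],[0,0,0,0,0.349],[0,0,0,0,0.349],[0,0,0,0,0.349],[0,0,0,0,0.349],[0,0,0,0,0.348],[0,0,0,0,0.348],[0,0,0,0,0.348]]]' 20
python3 -c "from h import *;im=swing();cv2.imwrite('pics/w9.png',im)"
```

```text
clock: 48.3
tool_pos: [407.2, 312.0, 129.4]
eef_rot: [1.043, 1.327, -1.017]
force: [-0.4, -0.3, -2.8]
width: 0.649
t 48.3 tcp [407.2 312.  129.4] F [-0.4 -0.3 -2.8] w 0.649
axes x,y,z: [[-0.0, 0.02, -1.0], [0.971, 0.241, 0.005], [0.241, -0.97, -0.019]]
moment [-0.023  0.005 -0.005] n 2808
shaft dir in tool (x down,z) [ 0.993 -0.117] deg from plumb 6.7 far pt [116. -15.]
clock: 49.6
tool_pos: [407.2, 312.0, 129.4]
eef_rot: [1.043, 1.327, -1.017]
force: [-0.2, 0.1, -2.6]
width: 0.647
t 49.6 tcp [407.2 312.  129.4] F [-0.2  0.1 -2.6] w 0.647
axes x,y,z: [[0.0, 0.02, -1.0], [0.971, 0.241, 0.005], [0.241, -0.97, -0.019]]
moment [-0.035 -0.045 -0.031] n 2536
shaft dir in tool (x down,z) [ 0.999 -0.049] deg from plumb 2.8 far pt [117.  -6.]
```

```bash
cat >> h.py <<'E'
def plumb(n="wrist"):
    s,M=st(); c=cam(n); im,D=ctrl.grab_frame(n); P=cloud(c,D); d=P-s["tool_pos"]; T=d@M; y=M[:,1]; f=np.cross([0,0,1],y); f/=np.linalg.norm(f)
    h=d@f; v=-d[...,2]
    m=(abs(T[...,1])<12)&(v>22)&(v<130)&(abs(h)<70)&(P[...,2]>4); m[400:]=0
    h,v,t=h[m],v[m],T[...,1][m]
    for a in range(20,125,10):
        k=(v>=a)&(v<a+10)
        if k.sum()>5: print(a,"h med",np.median(h[k]).round(1),"range",np.percentile(h[k],[3,97]).round(1),"y",np.median(t[k]).round(1),k.sum())
    return im
E
python3 -c "from h import *;plumb()"
```

```text
t 49.65 tcp [407.2 312.  129.4] F [ 0.2 -0.4 -2.2] w 0.652
axes x,y,z: [[0.0, 0.02, -1.0], [0.971, 0.241, 0.005], [0.241, -0.97, -0.019]]
20 h med 4.6 range [1.9 5.6] y 1.0 205
30 h med 4.9 range [1.6 6. ] y 1.0 219
40 h med 5.4 range [2.7 6.4] y 1.0 189
50 h med 5.8 range [2.7 6.8] y 1.3 166
60 h med 6.1 range [3.1 7.3] y 1.0 140
70 h med 6.6 range [4.2 7.5] y 1.0 127
80 h med 7.1 range [-3.6 13.2] y 1.6 783
90 h med 12.5 range [ 6.  14.2] y 1.6 199
100 h med 13.2 range [ 6.7 14.6] y 1.6 167
110 h med 13.4 range [ 6.7 14.8] y 1.0 87
```

```bash

python3 -m jog '[[[0,0,0,0,0.347],[0,0,0,0,0.347],[0,0,0,0,0.347],[0,0,0,0,0.346],[0,0,0,0,0.346],[0,0,0,0,0.346],[0,0,0,0,0.346],[0,0,0,0,0.346],[0,0,0,0,0.346],[0,0,0,0,0.346]]]' 20
python3 -c "from h import *;plumb()" | sed -n '1p;4p;8p'
python3 -m jog '[[[0,0,0,0,0.36],[0,0,0,0,0.38],[0,0,0,0,0.4],[0,0,0,0,0.5],[0,0,0,0,0.6],[0,0,0,0,0.6],[0,0,0,0,0.6],[-0.1,0,0,0,0.6],[-0.1,0,0,0,0.6],[0,0,0,0,0.6]]]' 80
python3 -c "from h import *;plumb();s=ctrl.get_state();print(s['joint_positions'].round(3),rk(s['tool_pos']))"
```

```text
clock: 50.95
tool_pos: [407.2, 312.0, 129.4]
eef_rot: [1.043, 1.327, -1.017]
force: [-0.6, -0.6, -2.5]
width: 0.652
t 50.95 tcp [407.2 312.  129.4] F [-0.6 -0.6 -2.5] w 0.652
30 h med 3.8 range [0.6 4.8] y 1.0 208
70 h med 4.3 range [1.8 5.1] y 1.6 109
clock: 52.25
tool_pos: [407.8, 311.3, 180.7]
eef_rot: [1.046, 1.325, -1.014]
force: [-0.1, -1.5, -3.1]
width: 0.594
t 52.25 tcp [407.8 311.3 180.7] F [-0.1 -1.5 -3.1] w 0.594
axes x,y,z: [[0.003, 0.021, -1.0], [0.971, 0.241, 0.008], [0.241, -0.97, -0.02]]
20 h med 4.2 range [1.5 5.2] y 1.4 192
30 h med 4.5 range [1.4 5.5] y 1.0 217
40 h med 4.7 range [1.4 5.6] y 1.0 178
50 h med 5.0 range [2.4 5.7] y 1.5 159
60 h med 5.3 range [2.  6.2] y 1.5 139
70 h med 5.4 range [2.6 6.3] y 1.6 117
80 h med 5.7 range [-4.7 11.9] y 1.6 767
90 h med 11.2 range [ 4.8 12.7] y 1.6 179
100 h med 11.5 range [ 4.7 13.1] y 1.6 170
110 h med 11.9 range [ 5.8 13.1] y 1.0 104
[0.412 0.368 1.514 0.019 1.251 0.163] [-218.25233986  254.27971953  179.37249088]
```

```bash

python3 -m jog '[[[-0.03,0,0,-0.2,0.6],[-0.03,0,0,-0.27,0.6],[-0.03,0,0,-0.27,0.6],[0,0,0,-0.27,0.6],[0,0,0,-0.27,0.6],[0,0,0,-0.27,0.6],[0,0,0,-0.27,0.6],[0,0,0,-0.27,0.6],[0,0,0,-0.2,0.6],[0,0,0,-0.1,0.6]]]' 80
python3 - <<'E'
from h import *
s,M=st();print(s["joint_positions"].round(3),rk(s["tool_pos"]),"yaw err",np.arctan2(M[1,1],M[0,1])-np.pi/2-RY)
c,sn=np.cos(RY),np.sin(RY)
t=np.array([*(RO+np.array([[c,-sn],[sn,c]])@[-20,99]),203]);print(M.T@(t-s["tool_pos"])/250)
E
```

```text
clock: 53.55
tool_pos: [406.7, 310.3, 200.3]
eef_rot: [0.117, 1.572, -0.088]
force: [0.4, 0.2, -3.3]
width: 0.593
t 53.55 tcp [406.7 310.3 200.3] F [ 0.4  0.2 -3.3] w 0.593
axes x,y,z: [[-0.002, 0.019, -1.0], [0.13, 0.991, 0.019], [0.991, -0.13, -0.005]]
[ 0.411  0.346  1.481  0.019  1.309 -1.034] [-218.66428441  253.55273813  200.33857093] yaw err 0.00046714198708541765
[-0.02593928 -0.61827911  0.79425196]
```

```bash

python3 -m jog '[[[-0.006,-0.04,0.05,0,0.6],[-0.004,-0.07,0.09,0,0.6],[-0.004,-0.08,0.1,0,0.6],[-0.004,-0.08,0.1,0,0.6],[-0.004,-0.08,0.1,0,0.6],[-0.004,-0.08,0.1,0,0.6],[0,-0.08,0.1,0,0.6],[0,-0.06,0.08,0,0.6],[0,-0.048,0.074,0,0.6],[0,0,0,0,0.6]]]' 80
python3 - <<'E'
from h import *
s,M=st();print(rk(s["tool_pos"]),"yaw err",np.arctan2(M[1,1],M[0,1])-np.pi/2-RY)
c=cam('wrist');im,D=ctrl.grab_frame('wrist');cv2.imwrite('pics/w10.png',im);np.savez('w10c.npz',K=c[0],e=c[1],R=c[2]);np.save("w10.npy",D)
cc,sn=np.cos(RY),np.sin(RY)
t=np.array([*(RO+np.array([[cc,-sn],[sn,cc]])@[66,100]),203]);print(M.T@(t-s["tool_pos"])/250)
E
```

```text
clock: 54.8
tool_pos: [584.4, 129.7, 204.0]
eef_rot: [0.122, 1.57, -0.09]
force: [0.5, -0.4, -2.4]
width: 0.595
t 54.8 tcp [584.4 129.7 204. ] F [ 0.5 -0.4 -2.4] w 0.595
axes x,y,z: [[-0.001, 0.02, -1.0], [0.135, 0.991, 0.02], [0.991, -0.135, -0.003]]
[-18.87385678  97.65340335 203.99035075] yaw err -0.004025678722662462
[0.00304866 0.01067318 0.33946683]
```

View pics/w10.png

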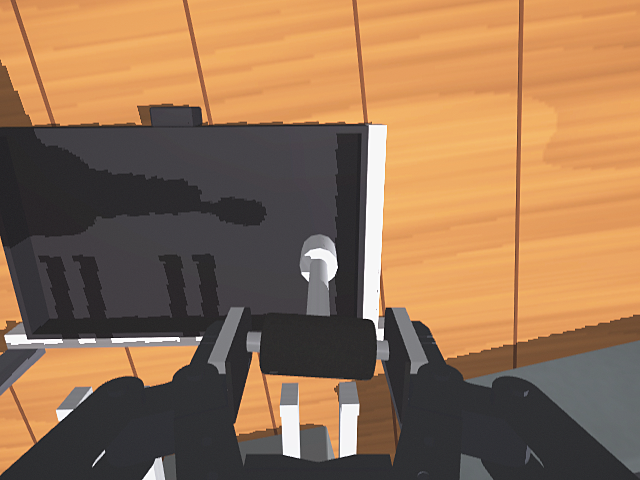

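The fork prongs at (290,390) and (349,385) are centred on the crossbar at (318,345), and the shaft is plumb. I'll go in and lower.

```bash

python3 -m jog '[[[0,0.005,0.03,0,0.6],[0,0,0.05,0,0.6],[0,0,0.06,0,0.6],[0,0,0.06,0,0.6],[0,0,0.06,0,0.6],[0,0,0.05,0,0.6],[0,0,0.03,0,0.6],[0,0,0,0,0.6],[0,0,0,0,0.6],[0,0,0,0,0.6]]]' 80
python3 -c "from h import *;s,M=st();print(rk(s['tool_pos']))"
python3 -m jog '[[[0.01,0,0,0,0.6],[0.01,0,0,0,0.6],[0.01,0,0,0,0.6],[0.01,0,0,0,0.6],[0.01,0,0,0,0.6],[0.01,0,0,0,0.6],[0.006,0,0,0,0.6],[0,0,0,0,0.6],[0,0,0,0,0.6],[0,0,0,0,0.6]]]' 80
python3 -c "from h import *;s,M=st();print(rk(s['tool_pos']))"
```

```text
clock: 56.1
tool_pos: [667.7, 121.2, 204.8]
eef_rot: [0.12, 1.57, -0.088]
force: [-1.4, 0.8, -2.3]
width: 0.591
t 56.1 tcp [667.7 121.2 204.8] F [-1.4  0.8 -2.3] w 0.591
axes x,y,z: [[0.0, 0.02, -1.0], [0.132, 0.991, 0.02], [0.991, -0.132, -0.003]]
[ 64.74758899 100.08694649 204.83157497]
clock: 57.35
tool_pos: [668.0, 121.4, 188.2]
eef_rot: [0.12, 1.569, -0.088]
force: [0.8, -0.4, -2.3]
width: 0.59
t 57.35 tcp [668.  121.4 188.2] F [ 0.8 -0.4 -2.3] w 0.59
axes x,y,z: [[0.0, 0.02, -1.0], [0.132, 0.991, 0.02], [0.991, -0.132, -0.002]]
[ 65.03744618 100.31477387 188.24070914]
```

```bash

python3 -m jog '[[[0.004,0,0,0,0.6],[0.004,0,0,0,0.6],[0.004,0,0,0,0.6],[0,0,0,0,0.6],[0,0,0,0,0.6],[0,0,0,0,0.6],[0,0,0,0,0.6],[0,0,0,0,0.6],[0,0,0,0,0.6],[0,0,0,0,0.6]]]' 80
python3 -m jog '[[[0.004,0,0,0,0.6],[0.004,0,0,0,0.6],[0,0,0,0,0.6],[0,0,0,0,0.6],[0,0,0,0,0.6],[0,0,0,0,0.6],[0,0,0,0,0.6],[0,0,0,0,0.6],[0,0,0,0,0.6],[0,0,0,0,0.6]]]' 80
```

```text
clock: 58.6
tool_pos: [668.1, 121.4, 185.6]
eef_rot: [0.12, 1.569, -0.088]
force: [-0.1, 0.0, 5.3]
width: 0.594
clock: 59.85
tool_pos: [668.5, 121.4, 185.3]
eef_rot: [0.12, 1.566, -0.088]
force: [-2.5, 0.1, 12.9]
width: 0.593
```

```bash

python3 -m jog '[[[-0.005,0,0,0,0.6],[0,0,0,0,0.42],[0,0,0,0,0.38],[0,0,0,0,0.36],[0,0,0,0,0.35],[0,0,0,0,0.345],[0,0,0,0,0.34],[0,0,0,0,0.335],[0,0,0,0,0.33],[0,0,0,0,0.32]]]' 20
python3 -m jog '[[[0,0,0,0,0.3],[0,0,0,0,0.28],[0,0,0,0,0.25],[0,0,0,0,0.22],[0,0,0,0,0.2],[0,0,0,0,0.2],[0,0,0,0,0.2],[0,0,0,0,0.2],[0,0,0,0,0.2],[0,0,0,0,0.2]]]' 20
python3 -m jog '[[[-0.01,0,0,0,0.2],[-0.02,0,0,0,0.2],[-0.04,0,0,0,0.2],[-0.08,0,0,0,0.2],[-0.1,0,0,0,0.2],[-0.1,0,0,0,0.2],[-0.05,0,0,0,0.2],[0,0,0,0,0.2],[0,0,0,0,0.2],[0,0,0,0,0.2]]]' 20
python3 - <<'E'
from h import *
st();c=cam('wrist');im,D=ctrl.grab_frame('wrist');cv2.imwrite('pics/w11.png',im)
P=rk(cloud(c,D));m=(P[...,2]>190)&(P[...,2]<203)&(P[...,0]>20)&(P[...,0]<110);q=P[m];m[420:]=0
print("crossbar",len(q),q[:,:].min(0),q.max(0),np.median(q,0))
for a in (70,90,110,130,150):
    k=(abs(P[...,2]-a)<8)&(abs(P[...,1]-100)<13)&(P[...,0]>30)&(P[...,0]<95); print(a,np.median(P[k],0).round(1) if k.sum()>5 else None,k.sum())
E
```

```text
clock: 61.1
tool_pos: [667.9, 121.3, 184.4]
eef_rot: [0.12, 1.57, -0.089]
force: [-0.0, -0.2, 0.3]
width: 0.682
clock: 62.35
tool_pos: [667.9, 121.5, 184.4]
eef_rot: [0.12, 1.57, -0.088]
force: [-0.2, -0.2, -0.0]
width: 0.797
clock: 63.6
tool_pos: [667.8, 119.5, 283.3]
eef_rot: [0.12, 1.571, -0.089]
force: [-0.1, 0.6, 0.3]
width: 0.804
t 63.6 tcp [667.8 119.5 283.3] F [-0.1  0.6  0.3] w 0.804
axes x,y,z: [[-0.002, 0.02, -1.0], [0.132, 0.991, 0.02], [0.991, -0.132, -0.004]]
crossbar 2474 [ 55.23724825  74.02732747 190.00465778] [ 77.61731744 129.76761454 200.11166077] [ 64.83622376 101.75090972 196.29843322]
70 [ 57.2 101.7  73.6] 58
90 [ 57.8 100.7  91.9] 130
110 [ 62.7 101.6 109.5] 68
130 [ 62.6 101.7 131. ] 82
150 [ 62.6 101.4 150.7] 94
```

View pics/w11.png

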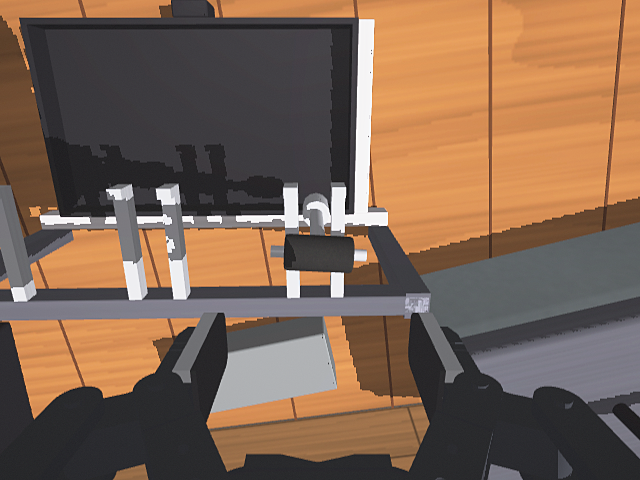

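Wrench A hangs plumb in the left fork: sleeve at (319,253), with shaft x constant to 0.1 mm. Now to the second wrench.

```bash

python3 -m jog '[[[0,-0.1,-0.05,0,0.15],[0,-0.2,-0.08,0,0.15],[0,-0.22,-0.08,0,0.15],[0,-0.23,-0.08,0,0.15],[0,-0.23,-0.08,0,0.15],[0,-0.23,-0.08,0,0.15],[0,-0.23,-0.08,0,0.15],[0,-0.23,-0.08,0,0.15],[0,-0.23,-0.08,0,0.15],[0,-0.22,-0.03,0,0.15]]]' 80
python3 -m jog '[[[0.05,0,0,0.33,0],[0.1,0,0,0.33,0],[0.1,0,0,0.33,0],[0.1,0,0,0.33,0],[0,0,0,0.33,0],[0,0,0,0.33,0],[0,0,0,0.33,0],[0,0,0,0.28,0],[0,0,0,0,0],[0,0,0,0,0]]]' 80
python3 - <<'E'
from h import *
s,M=st();print(s["joint_positions"].round(2))
c=cam('wrist');im,D=ctrl.grab_frame('wrist');cv2.imwrite('pics/w12.png',im);np.savez('w12c.npz',K=c[0],e=c[1],R=c[2])
print([proj(c,p).round() for p in ((420,-385,11),(438,-510,11))])
E
```

```text
clock: 64.9
tool_pos: [418.0, -383.6, 274.4]
eef_rot: [0.121, 1.57, -0.089]
force: [1.1, 0.0, 0.3]
width: 0.852
clock: 66.15
tool_pos: [419.4, -380.2, 186.7]
eef_rot: [1.116, 1.288, -1.09]
force: [0.6, -0.5, 0.5]
width: 0.999
t 66.15 tcp [ 419.4 -380.2  186.7] F [ 0.6 -0.5  0.5] w 0.999
axes x,y,z: [[-0.0, 0.02, -1.0], [0.989, 0.145, 0.003], [0.145, -0.989, -0.02]]
[-0.95  0.46  1.34  0.01  1.36 -1.1 ]
[array([316., 226.]), array([316., 367.])]
```

View pics/w12.png

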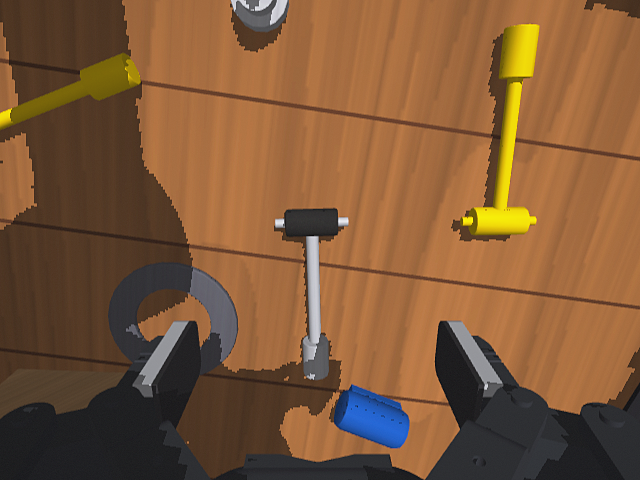

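The second wrench's head is at (312,222) with stubs at (275,224) and (348,221). The blue bumper at (372,415) and the ring at (175,310) are clear of the grip.

```bash
python3 - <<'E'
from h import *
z=np.load("w12c.npz");c=(z["K"],z["e"],z["R"]);s,M=st()
a,b,h,k=[ray(c,p,11) for p in ((275.5,224.5),(348.5,221),(312.5,222.5),(315,378))]
print(a.round(1),b.round(1),h.round(1),k.round(1),"ang",np.degrees(np.arctan2(*(b-a)[1::-1])),"shaft ang+90",np.degrees(np.arctan2(*(k-h)[1::-1]))+90,"tool",np.degrees(np.arctan2(M[1,1],M[0,1])),np.linalg.norm(k-h))
t=(a+b)/2; t[2]=8; print(t,M.T@(t-s["tool_pos"])/250)
E
```

```text
t 66.2 tcp [ 419.4 -380.2  186.8] F [ 0.6 -0.3 -0.8] w 1.0
axes x,y,z: [[-0.0, 0.02, -1.0], [0.989, 0.145, 0.003], [0.145, -0.989, -0.02]]
[ 388.8 -388.    11. ] [ 444.2 -377.    11. ] [ 416.9 -382.2   11. ] [ 439.1 -521.2   11. ] ang 11.216305826820959 shaft ang+90 9.09439059928306 tool 8.325361779533784 140.72134660812716
[ 416.50101737 -382.47930146    8.        ] [ 0.71467291 -0.01484026  0.02175792]
```

```bash

python3 -m jog '[[[0.1,-0.014,0.021,-0.06,0.15],[0.15,0,0,0,0.15],[0.15,0,0,0,0.15],[0.14,0,0,0,0.15],[0.1,0,0,0,0.15],[0.05,0,0,0,0.15],[0.022,0,0,0,0.15],[0,0,0,0,0.15],[0,0,0,0,0.15],[0,0,0,0,0.15]]]' 80
python3 -c "from h import *;st()"
python3 -m jog '[[[0,0,0,0,0.25],[0,0,0,0,0.35],[0,0,0,0,0.5],[0,0,0,0,0.6],[0,0,0,0,0.6],[0,0,0,0,0.6],[0,0,0,0,0.6],[0,0,0,0,0.6],[0,0,0,0,0.6],[0,0,0,0,0.6]]]' 80
python3 -c "from h import *;st()"
```

```text
clock: 67.45
tool_pos: [416.9, -382.6, 9.4]
eef_rot: [1.095, 1.298, -1.07]
force: [0.1, 0.0, 0.4]
width: 0.85
t 67.45 tcp [ 416.9 -382.6    9.4] F [0.1 0.  0.4] w 0.85
axes x,y,z: [[0.001, 0.019, -1.0], [0.985, 0.172, 0.004], [0.172, -0.985, -0.019]]
clock: 68.7
tool_pos: [416.8, -382.5, 9.9]
eef_rot: [1.095, 1.299, -1.07]
force: [-2.8, 1.7, 11.3]
width: 0.595
t 68.7 tcp [ 416.8 -382.5    9.9] F [-2.8  1.7 11.3] w 0.595
axes x,y,z: [[0.0, 0.019, -1.0], [0.985, 0.172, 0.004], [0.172, -0.985, -0.019]]
```

```bash

python3 -m jog '[[[-0.012,0,0,0,0.6],[0,0,0,0,0.6],[-0.04,0,0,0,0.6],[-0.08,0,0,0,0.6],[-0.12,0,0,0,0.6],[-0.12,0,0,0,0.6],[-0.12,0,0,0,0.6],[-0.08,0,0,0,0.6],[0,0,0,0,0.6],[0,0,0,0,0.6]]]' 80
python3 -c "from h import *;st()"
python3 -m jog '[[[0,0,0,0,0.42],[0,0,0,0,0.42],[0,0,0,0,0.4],[0,0,0,0,0.4],[0,0,0,0,0.39],[0,0,0,0,0.39],[0,0,0,0,0.385],[0,0,0,0,0.385],[0,0,0,0,0.38],[0,0,0,0,0.38]]]' 20
python3 -c "from h import *;swing()"
python3 -m jog '[[[0,0,0,0,0.376],[0,0,0,0,0.376],[0,0,0,0,0.376],[0,0,0,0,0.374],[0,0,0,0,0.374],[0,0,0,0,0.374],[0,0,0,0,0.372],[0,0,0,0,0.372],[0,0,0,0,0.372],[0,0,0,0,0.372]]]' 20
python3 -c "from h import *;swing()"
```

```text
clock: 69.95
tool_pos: [416.3, -384.7, 150.7]
eef_rot: [1.097, 1.302, -1.07]
force: [-0.5, -0.2, -2.8]
width: 0.594
t 69.95 tcp [ 416.3 -384.7  150.7] F [-0.5 -0.2 -2.8] w 0.594
axes x,y,z: [[-0.001, 0.022, -1.0], [0.985, 0.172, 0.003], [0.172, -0.985, -0.022]]
clock: 71.2
tool_pos: [416.7, -385.2, 151.7]
eef_rot: [1.096, 1.299, -1.07]
force: [-0.3, 0.1, -2.1]
width: 0.626
t 71.2 tcp [ 416.7 -385.2  151.7] F [-0.3  0.1 -2.1] w 0.626
axes x,y,z: [[0.0, 0.02, -1.0], [0.985, 0.172, 0.003], [0.172, -0.985, -0.02]]
moment [ 0.158  0.01  -0.022] n 15
clock: 72.5
tool_pos: [416.7, -385.2, 151.7]
eef_rot: [1.096, 1.299, -1.07]
force: [-1.0, 0.7, -2.9]
width: 0.631
t 72.5 tcp [ 416.7 -385.2  151.7] F [-1.   0.7 -2.9] w 0.631
axes x,y,z: [[-0.0, 0.02, -1.0], [0.985, 0.172, 0.003], [0.172, -0.985, -0.02]]
moment [ 0.082 -0.058  0.021] n 882
shaft dir in tool (x down,z) [0.702 0.712] deg from plumb 45.4 far pt [90. 96.]
```

```bash

python3 -m jog '[[[0,0,0,0,0.370],[0,0,0,0,0.370],[0,0,0,0,0.368],[0,0,0,0,0.368],[0,0,0,0,0.366],[0,0,0,0,0.366],[0,0,0,0,0.364],[0,0,0,0,0.364],[0,0,0,0,0.362],[0,0,0,0,0.362]]]' 20
python3 -m jog '[[[0,0,0,0,0.360],[0,0,0,0,0.360],[0,0,0,0,0.358],[0,0,0,0,0.358],[0,0,0,0,0.356],[0,0,0,0,0.356],[0,0,0,0,0.354],[0,0,0,0,0.354],[0,0,0,0,0.353],[0,0,0,0,0.353]]]' 20
python3 -c "from h import *;plumb()"
python3 -m jog '[[[0,0,0,0,0.352],[0,0,0,0,0.352],[0,0,0,0,0.351],[0,0,0,0,0.350],[0,0,0,0,0.350],[0,0,0,0,0.349],[0,0,0,0,0.349],[0,0,0,0,0.348],[0,0,0,0,0.348],[0,0,0,0,0.348]]]' 20
python3 -c "from h import *;plumb()"
```

```text
clock: 73.8
tool_pos: [416.7, -385.2, 151.7]
eef_rot: [1.096, 1.299, -1.07]
force: [0.2, -0.0, -3.3]
width: 0.642
clock: 75.05
tool_pos: [416.7, -385.2, 151.7]
eef_rot: [1.096, 1.299, -1.07]
force: [-0.5, 0.4, -2.4]
width: 0.643
t 75.05 tcp [ 416.7 -385.2  151.7] F [-0.5  0.4 -2.4] w 0.643
axes x,y,z: [[-0.0, 0.02, -1.0], [0.985, 0.172, 0.003], [0.172, -0.985, -0.02]]
20 h med 1.3 range [-0.4  2.4] y 0.1 77
30 h med -0.7 range [-3.5  0.8] y 0.1 121
40 h med -2.6 range [-5.3 -1.4] y -0.2 100
50 h med -4.7 range [-7.7 -3.2] y -0.5 89
60 h med -6.7 range [-9.4 -5.1] y -0.6 78
70 h med -8.5 range [-11.9  -7.1] y -0.6 67
80 h med -10.5 range [-13.   -9.1] y -0.7 57
90 h med -18.9 range [-24.7 -11.4] y -3.8 244
100 h med -11.9 range [-19.6  -7.8] y -0.8 425
110 h med -10.8 range [-15.7  -9. ] y -1.9 78
120 h med -12.9 range [-17.2 -11.2] y -2.3 62
clock: 76.35
tool_pos: [416.7, -385.2, 151.7]
eef_rot: [1.096, 1.299, -1.07]
force: [0.2, -0.2, -3.0]
width: 0.653
t 76.35 tcp [ 416.7 -385.2  151.7] F [ 0.2 -0.2 -3. ] w 0.653
axes x,y,z: [[0.0, 0.02, -1.0], [0.985, 0.172, 0.003], [0.172, -0.985, -0.02]]
20 h med 5.1 range [2.5 6.1] y 0.1 163
30 h med 4.8 range [2.2 5.6] y 0.1 175
40 h med 4.2 range [1.5 5.2] y 0.0 153
50 h med 3.8 range [0.5 4.7] y -0.0 136
60 h med 3.4 range [0.4 4.2] y -0.3 112
70 h med 2.9 range [0.4 3.8] y -0.1 101
80 h med 2.4 range [-0.6  3.2] y -0.7 89
90 h med 1.9 range [-0.9  2.8] y -0.8 78
100 h med 1.8 range [-9.3  7.7] y -0.8 671
110 h med 6.3 range [-1.2  7.7] y -1.6 120
120 h med 5.9 range [-1.2  7.2] y -1.0 104
```

```bash

python3 -m jog '[[[0,0,0,0,0.347],[0,0,0,0,0.347],[0,0,0,0,0.347],[0,0,0,0,0.346],[0,0,0,0,0.346],[0,0,0,0,0.346],[0,0,0,0,0.346],[0,0,0,0,0.346],[0,0,0,0,0.346],[0,0,0,0,0.346]]]' 20
python3 -c "from h import *;plumb()" | sed -n '1p;4p;8p'
python3 -m jog '[[[0,0,0,0,0.36],[0,0,0,0,0.38],[0,0,0,0,0.4],[0,0,0,0,0.5],[0,0,0,0,0.6],[0,0,0,0,0.6],[0,0,0,0,0.6],[0,0,0,0,0.6],[-0.05,0,0,0,0.6],[-0.05,0,0,0,0.6]]]' 80
python3 -m jog '[[[-0.05,0,0,-0.2,0.6],[-0.06,0,0,-0.27,0.6],[0,0,0,-0.27,0.6],[0,0,0,-0.27,0.6],[0,0,0,-0.27,0.6],[0,0,0,-0.27,0.6],[0,0,0,-0.27,0.6],[0,0,0,-0.27,0.6],[0,0,0,-0.24,0.6],[0,0,0,-0.2,0.6]]]' 80
python3 - <<'E'
from h import *
plumb();s=ctrl.get_state();M=R.from_rotvec(s["eef_rot"]).as_matrix();print("yaw err",np.arctan2(M[1,1],M[0,1])-np.pi/2-RY)
c,sn=np.cos(RY),np.sin(RY)
t=np.array([*(RO+np.array([[c,-sn],[sn,c]])@[-20,-100]),206]);print(M.T@(t-s["tool_pos"])/250)
E
```

```text
clock: 77.65
tool_pos: [416.7, -385.2, 151.7]
eef_rot: [1.096, 1.299, -1.07]
force: [-0.1, -0.2, -2.4]
width: 0.653
t 77.65 tcp [ 416.7 -385.2  151.7] F [-0.1 -0.2 -2.4] w 0.653
30 h med 6.1 range [3.4 6.9] y 0.1 192
70 h med 5.6 range [3.4 6.5] y -0.6 102
clock: 78.95
tool_pos: [416.8, -385.9, 177.9]
eef_rot: [1.095, 1.299, -1.07]
force: [-0.3, 0.2, -3.0]
width: 0.592
clock: 80.2
tool_pos: [416.8, -386.4, 205.3]
eef_rot: [0.116, 1.569, -0.086]
force: [-0.2, -0.0, -3.3]
width: 0.593
t 80.2 tcp [ 416.8 -386.4  205.3] F [-0.2 -0.  -3.3] w 0.593
axes x,y,z: [[0.001, 0.019, -1.0], [0.129, 0.991, 0.019], [0.992, -0.129, -0.002]]
20 h med 4.0 range [0.8 4.9] y 0.7 178
30 h med 3.7 range [1.  4.6] y 0.7 184
40 h med 3.4 range [0.6 4.3] y 0.6 161
50 h med 2.8 range [-0.   3.8] y 0.1 137
60 h med 2.6 range [-1.   3.5] y 0.1 127
70 h med 2.2 range [-0.3  3. ] y -0.0 108
80 h med 1.8 range [-0.7  2.6] y -0.1 92
90 h med 1.4 range [-1.3  2.2] y -0.7 85
100 h med 1.1 range [-9.5  7.1] y -0.8 663
110 h med 6.0 range [-0.2  7.2] y -0.9 129
120 h med 5.6 range [-1.2  7. ] y -0.9 118
yaw err 0.005492609215263622
[0.02178729 1.34125949 0.39816771]
```

Rolling about the slightly tilted tool axis left the wrench 2° off plumb, so I'll ease and regrip once more here, at the final heading.

```bash

python3 -m jog '[[[0,0,0,0,0.38],[0,0,0,0,0.36],[0,0,0,0,0.352],[0,0,0,0,0.349],[0,0,0,0,0.347],[0,0,0,0,0.346],[0,0,0,0,0.346],[0,0,0,0,0.346],[0,0,0,0,0.346],[0,0,0,0,0.346]]]' 20
python3 -m jog '[[[0,0,0,0,0.346],[0,0,0,0,0.346],[0,0,0,0,0.346],[0,0,0,0,0.36],[0,0,0,0,0.38],[0,0,0,0,0.4],[0,0,0,0,0.5],[0,0,0,0,0.6],[0,0,0,0,0.6],[0,0,0,0,0.6]]]' 80
python3 -c "from h import *;plumb()"
```

```text
clock: 81.5
tool_pos: [416.7, -386.3, 204.2]
eef_rot: [0.12, 1.57, -0.089]
force: [-0.7, 0.2, -1.2]
width: 0.656
clock: 82.75
tool_pos: [416.7, -386.3, 204.2]
eef_rot: [0.12, 1.57, -0.088]
force: [-0.6, 0.7, -2.6]
width: 0.588
t 82.75 tcp [ 416.7 -386.3  204.2] F [-0.6  0.7 -2.6] w 0.588
axes x,y,z: [[-0.0, 0.02, -1.0], [0.132, 0.991, 0.02], [0.991, -0.132, -0.003]]
20 h med 4.3 range [1.4 5.2] y 0.7 173
30 h med 4.1 range [1.1 4.9] y 0.7 190
40 h med 3.8 range [1.1 4.6] y 0.2 171
50 h med 3.5 range [0.6 4.4] y 0.1 139
60 h med 3.2 range [0. 4.] y 0.1 130
70 h med 2.9 range [-0.3  3.7] y -0.0 104
80 h med 2.6 range [0.3 3.4] y -0.1 94
90 h med 2.2 range [-0.4  3.2] y -0.1 87
100 h med 2.0 range [-8.8  8.1] y -0.8 672
110 h med 6.8 range [-0.3  8.3] y -1.2 130
120 h med 6.8 range [0.5 8. ] y -1.0 117
```

```bash

python3 -m jog '[[[0.003,0.08,0.02,0,0.6],[0.003,0.14,0.04,0,0.6],[0.003,0.17,0.05,0,0.6],[0.002,0.18,0.053,0,0.6],[0.002,0.18,0.053,0,0.6],[0.002,0.18,0.053,0,0.6],[0.001,0.17,0.05,0,0.6],[0.001,0.14,0.045,0,0.6],[0,0.1,0.034,0,0.6],[0,0,0,0,0.6]]]' 80
python3 - <<'E'
from h import *
s,M=st();print(rk(s["tool_pos"]),"yaw err",np.arctan2(M[1,1],M[0,1])-np.pi/2-RY)
plumb()
c=cam('wrist');im,D=ctrl.grab_frame('wrist');cv2.imwrite('pics/w13.png',im)
cc,sn=np.cos(RY),np.sin(RY)
t=np.array([*(RO+np.array([[cc,-sn],[sn,cc]])@[66,-100]),205]);print(M.T@(t-s["tool_pos"])/250)
E
```

```text
clock: 84.05
tool_pos: [559.8, -64.9, 206.4]
eef_rot: [0.118, 1.57, -0.086]
force: [0.3, -0.6, -2.0]
width: 0.59
t 84.05 tcp [559.8 -64.9 206.4] F [ 0.3 -0.6 -2. ] w 0.59
axes x,y,z: [[-0.0, 0.02, -1.0], [0.129, 0.991, 0.02], [0.992, -0.129, -0.003]]
[-17.90701565 -98.47923361 206.35127538] yaw err 0.0014904909476143313
t 84.05 tcp [559.8 -64.9 206.4] F [ 0.3 -0.6 -2. ] w 0.59
axes x,y,z: [[-0.0, 0.02, -1.0], [0.129, 0.991, 0.02], [0.992, -0.129, -0.003]]
20 h med 2.9 range [-48.2   4.7] y 2.9 234
30 h med 1.8 range [-52.4   4.2] y 4.3 332
40 h med 2.9 range [0.1 4. ] y 0.7 155
50 h med 2.4 range [-0.3  3.5] y 0.2 135
60 h med 2.0 range [-1.  3.] y 0.1 121
70 h med 1.5 range [-2.1  2.5] y 0.0 108
80 h med 1.1 range [-1.3  1.9] y -0.3 88
90 h med 0.5 range [-2.1  1.5] y -0.1 78
100 h med 0.1 range [-10.5   6.1] y -0.8 672
110 h med 5.0 range [-1.8  6.3] y -1.5 125
120 h med 4.4 range [-2.   5.9] y -0.9 109
[ 0.0043738  -0.00669126  0.33563151]
```

View pics/w13.png

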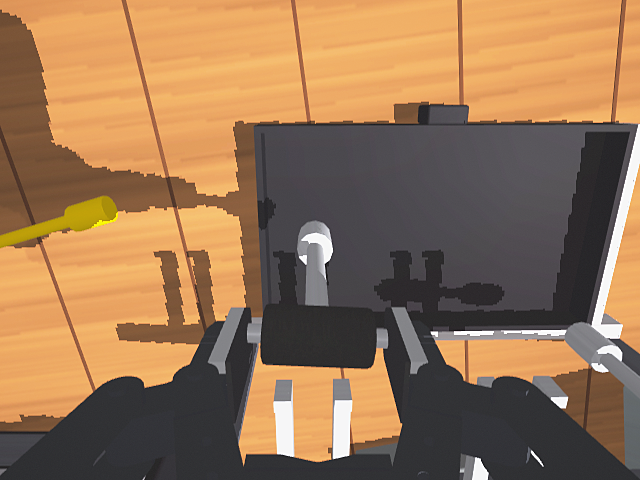

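The fork 2 lips at (284,382) and (343,381) are about 2 mm left of the crossbar at (318,335), and the shaft drifted to about 2.7° in transit. One more short ease, then slowly in.

```bash

python3 -m jog '[[[0,0,0,0,0.38],[0,0,0,0,0.36],[0,0,0,0,0.352],[0,0,0,0,0.349],[0,0,0,0,0.347],[0,0,0,0,0.346],[0,0,0,0,0.346],[0,0,0,0,0.346],[0,0,0,0,0.346],[0,0,0,0,0.346]]]' 20
python3 -m jog '[[[0,0,0,0,0.346],[0,0,0,0,0.346],[0,0,0,0,0.346],[0,0,0,0,0.36],[0,0,0,0,0.38],[0,0,0,0,0.4],[0,0,0,0,0.5],[0,0,0,0,0.6],[0,0,0,0,0.6],[0,0,0,0,0.6]]]' 80
python3 -c "from h import *;plumb()" | sed -n '1p;5,10p'
python3 -m jog '[[[0,-0.009,0.01,0,0.6],[0,0,0.03,0,0.6],[0,0,0.045,0,0.6],[0,0,0.05,0,0.6],[0,0,0.05,0,0.6],[0,0,0.05,0,0.6],[0,0,0.045,0,0.6],[0,0,0.03,0,0.6],[0,0,0.02,0,0.6],[0,0,0.005,0,0.6]]]' 80
python3 -c "from h import *;s,M=st();print(rk(s['tool_pos']))"
```

```text
clock: 85.4
tool_pos: [559.6, -67.3, 206.4]
eef_rot: [0.12, 1.57, -0.089]
force: [-0.0, 0.1, -2.0]
width: 0.653
clock: 86.65
tool_pos: [559.6, -67.4, 206.4]
eef_rot: [0.12, 1.57, -0.089]
force: [-0.3, 0.1, -2.2]
width: 0.593
t 86.65 tcp [559.6 -67.4 206.4] F [-0.3  0.1 -2.2] w 0.593
40 h med 3.7 range [0.8 4.6] y 0.7 169
50 h med 3.5 range [0.7 4.3] y 0.2 146
60 h med 3.1 range [-0.  4.] y 0.1 119
70 h med 3.0 range [-0.1  3.7] y 0.0 117
80 h med 2.6 range [0.3 3.5] y -0.1 92
90 h med 2.4 range [-0.2  3.1] y -0.1 87
clock: 87.95
tool_pos: [642.5, -80.7, 206.0]
eef_rot: [0.12, 1.57, -0.088]
force: [0.5, 0.8, -2.5]
width: 0.589
t 87.95 tcp [642.5 -80.7 206. ] F [ 0.5  0.8 -2.5] w 0.589
axes x,y,z: [[-0.0, 0.02, -1.0], [0.132, 0.991, 0.02], [0.991, -0.132, -0.003]]
[  66.17752753 -103.30620722  205.99530477]
```

```bash

python3 -m jog '[[[0,0.007,0,0,0.6],[0,0.006,0,0,0.6],[0,0,0,0,0.6],[0.01,0,0,0,0.6],[0.01,0,0,0,0.6],[0.01,0,0,0,0.6],[0.01,0,0,0,0.6],[0.01,0,0,0,0.6],[0.01,0,0,0,0.6],[0,0,0,0,0.6]]]' 80
python3 -c "from h import *;s,M=st();print(rk(s['tool_pos']))"
python3 -m jog '[[[0.004,0,0,0,0.6],[0.004,0,0,0,0.6],[0.004,0,0,0,0.6],[0,0,0,0,0.6],[0,0,0,0,0.6],[0,0,0,0,0.6],[0,0,0,0,0.6],[0,0,0,0,0.6],[0,0,0,0,0.6],[0,0,0,0,0.6]]]' 80
```

```text
clock: 89.2
tool_pos: [642.7, -77.1, 190.9]
eef_rot: [0.12, 1.57, -0.088]
force: [0.7, -0.8, -3.1]
width: 0.594
t 89.2 tcp [642.7 -77.1 190.9] F [ 0.7 -0.8 -3.1] w 0.594
axes x,y,z: [[-0.0, 0.02, -1.0], [0.132, 0.991, 0.02], [0.991, -0.132, -0.003]]
[ 65.924648   -99.77274865 190.89049408]
clock: 90.45
tool_pos: [642.8, -77.1, 188.1]
eef_rot: [0.12, 1.57, -0.089]
force: [0.4, 0.3, -2.7]
width: 0.594
```

```bash

python3 -m jog '[[[0.004,0,0,0,0.6],[0.004,0,0,0,0.6],[0,0,0,0,0.6],[0,0,0,0,0.6],[0,0,0,0,0.6],[0,0,0,0,0.6],[0,0,0,0,0.6],[0,0,0,0,0.6],[0,0,0,0,0.6],[0,0,0,0,0.6]]]' 80
python3 -m jog '[[[0.004,0,0,0,0.6],[0,0,0,0,0.6],[0,0,0,0,0.6],[0,0,0,0,0.6],[0,0,0,0,0.6],[0,0,0,0,0.6],[0,0,0,0,0.6],[0,0,0,0,0.6],[0,0,0,0,0.6],[0,0,0,0,0.6]]]' 80
```

```text
clock: 91.7
tool_pos: [643.1, -77.1, 187.4]
eef_rot: [0.119, 1.567, -0.089]
force: [-0.4, 0.7, 5.3]
width: 0.589
clock: 92.95
tool_pos: [643.3, -77.2, 187.3]
eef_rot: [0.119, 1.566, -0.089]
force: [-2.2, 0.7, 9.7]
width: 0.595
```

Seated, with contact force at 10 N. Release gently and lift.

```bash

python3 -m jog '[[[-0.005,0,0,0,0.6],[0,0,0,0,0.42],[0,0,0,0,0.38],[0,0,0,0,0.36],[0,0,0,0,0.35],[0,0,0,0,0.345],[0,0,0,0,0.34],[0,0,0,0,0.335],[0,0,0,0,0.33],[0,0,0,0,0.32]]]' 20
python3 -m jog '[[[0,0,0,0,0.3],[0,0,0,0,0.28],[0,0,0,0,0.25],[0,0,0,0,0.22],[0,0,0,0,0.2],[0,0,0,0,0.2],[0,0,0,0,0.2],[0,0,0,0,0.2],[0,0,0,0,0.2],[0,0,0,0,0.2]]]' 20
python3 -m jog '[[[-0.01,0,0,0,0.2],[-0.02,0,0,0,0.2],[-0.04,0,0,0,0.2],[-0.08,0,0,0,0.2],[-0.1,0,0,0,0.2],[-0.1,0,-0.05,0,0.2],[-0.05,0.1,-0.1,0,0.2],[0,0.1,-0.1,0,0.2],[0,0,0,0,0.2],[0,0,0,0,0.2]]]' 20
python3 - <<'E'
from h import *
st();im=[ctrl.grab_frame(n)[0] for n in ("scene","side")]
c=cam('wrist');w,D=ctrl.grab_frame('wrist');P=rk(cloud(c,D))
a=cv2.resize(im[0][150:420,150:510],(480,360));cv2.imwrite("pics/f1.png",np.hstack([cv2.resize(w,(400,300)),cv2.resize(im[0][130:430,150:550],(400,300))]))
for Y in (100,-100):
  for h in (70,90,120,140,155):
    k=(abs(P[...,2]-h)<8)&(abs(P[...,1]-Y)<13)&(P[...,0]>30)&(P[...,0]<95); print(Y,h,np.median(P[k],0).round(1) if k.sum()>5 else None)
low=P[...,2]
def sp(m,ax): return P[m][:,ax].min().round(1),P[m][:,ax].max().round(1) if m.any() else 0
for y in (60,40,-50,-130):
    b=(abs(P[...,1]-y)<3)&(low>26)&(low<34)
    for m,nm in ((b&(P[...,0]>30),"back"),(b&(P[...,0]<-40),"front")):
        print(y,nm,(P[m][:,0].min().round(1),P[m][:,0].max().round(1)) if m.any() else None)
for x in (-75,-40,0,20):
    m=(abs(P[...,0]-x)<3)&(low>26)&(low<34)&(P[...,1]>50);print(x,"left",P[m][:,1].max().round(1) if m.any() else None)
E
```

```text
clock: 94.2
tool_pos: [642.8, -77.0, 186.4]
eef_rot: [0.12, 1.57, -0.088]
force: [-0.4, 0.4, -0.5]
width: 0.68
clock: 95.45
tool_pos: [642.8, -77.1, 186.4]
eef_rot: [0.12, 1.57, -0.089]
force: [-0.4, -0.0, -0.5]
width: 0.799
clock: 96.7
tool_pos: [587.8, -21.6, 287.9]
eef_rot: [0.12, 1.569, -0.089]
force: [0.7, 0.5, -0.3]
width: 0.802
t 96.7 tcp [587.8 -21.6 287.9] F [ 0.7  0.5 -0.3] w 0.802
axes x,y,z: [[0.001, 0.02, -1.0], [0.132, 0.991, 0.02], [0.991, -0.132, -0.002]]
100 70 [59.3 94.6 73.2]
100 90 [59.6 94.7 91. ]
100 120 [ 63.4  98.5 119.9]
100 140 [ 65.6  97.4 134.3]
100 155 [ 62.3 101.7 160.3]
-100 70 [ 56.9 -95.3  70.7]
-100 90 [ 61.5 -98.8  84. ]
-100 120 [  61.9 -101.1  121.9]
-100 140 [ 61.3 -98.7 142. ]
-100 155 [ 61.5 -97.  155.7]
60 back (np.float64(80.0), np.float64(85.0))
60 front (np.float64(-84.0), np.float64(-79.8))
40 back (np.float64(80.0), np.float64(84.3))
40 front (np.float64(-84.1), np.float64(-79.8))
-50 back (np.float64(80.2), np.float64(242.2))
-50 front (np.float64(-84.2), np.float64(-79.9))
-130 back (np.float64(80.2), np.float64(85.3))
-130 front (np.float64(-83.4), np.float64(-79.2))
-75 left 139.1
-40 left 139.5
0 left 138.9
20 left 139.1
```

View pics/f1.png

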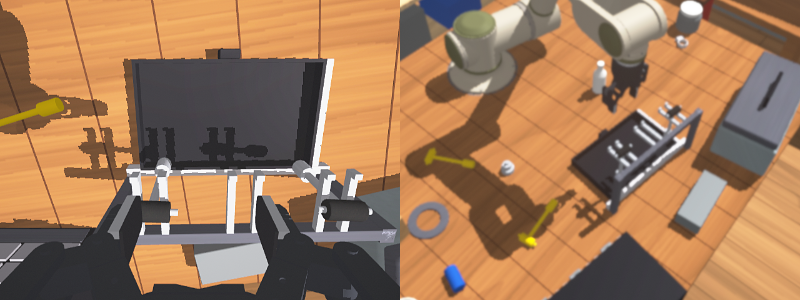

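Both wrenches hang in the left and right forks, the tray is flush, the bottle stands and the bystanders look unmoved. I'll retreat and check once more before handing in.

```bash

python3 -m jog '[[[-0.1,0,-0.1,0,0.2],[-0.1,0,-0.1,0,0.2],[0,0,-0.1,0,0.2],[0,0,-0.1,0,0.2],[0,0,0,0,0.2],[0,0,0,0,0.2],[0,0,0,0,0.2],[0,0,0,0,0.2],[0,0,0,0,0.2],[0,0,0,0,0.2]]]' 20
python3 -m jog '[[[0,0,0,0,0.2],[0,0,0,0,0.2],[0,0,0,0,0.2],[0,0,0,0,0.2],[0,0,0,0,0.2],[0,0,0,0,0.2],[0,0,0,0,0.2],[0,0,0,0,0.2],[0,0,0,0,0.2],[0,0,0,0,0.2]]]' 20
python3 - <<'E'
from h import *
st()
for n in ("scene","side"):
    c=cam(n);im,D=ctrl.grab_frame(n);P=rk(cloud(c,D));low=P[...,2];a=cv2.imread(f"pics/{n}0.png")
    d=cv2.cvtColor(im,cv2.COLOR_BGR2GRAY)
    m=(low>24)&(low<36)&(d<75)&(abs(P[...,0])<100)&(abs(P[...,1])<160)
    print(n,"tray rim rack-frame",cv2.minAreaRect(P[m][:,:2].astype(np.float32)))
    for Y in (100,-100):
        k=(low>190)&(low<204)&(abs(P[...,1]-Y)<35)&(P[...,0]>40)&(P[...,0]<95); print("  crossbar",Y,np.median(P[k],0).round(1) if k.any() else None,k.sum())
    k=(low>100)&(low<135)&(np.hypot(P[...,0]+226,P[...,1]-130)<60); print("  bottle top pts",k.sum(),P[k].mean(0).round() if k.any() else None)
    cv2.imwrite(f"pics/end_{n}.png",im)
cv2.imwrite("pics/f2.png",np.hstack([cv2.resize(cv2.imread(f"pics/end_{n}.png"),(400,300)) for n in ("scene","side")]))
E
```

```text
clock: 98.1
tool_pos: [488.4, -9.0, 337.7]
eef_rot: [0.12, 1.57, -0.088]
force: [-0.5, 0.4, 0.4]
width: 0.798
clock: 99.35
tool_pos: [488.3, -9.0, 337.8]
eef_rot: [0.12, 1.57, -0.088]
force: [-0.7, -0.3, 0.2]
width: 0.798
t 99.35 tcp [488.3  -9.  337.8] F [-0.7 -0.3  0.2] w 0.798
axes x,y,z: [[0.0, 0.02, -1.0], [0.132, 0.991, 0.02], [0.991, -0.132, -0.003]]
scene tray rim rack-frame ((-3.78741455078125, -4.7715606689453125), (176.34434509277344, 278.81683349609375), 1.0341674089431763)
  crossbar 100 [ 68.2  97.8 195.6] 102
  crossbar -100 [  66.9 -102.3  196.4] 118
  bottle top pts 56 [-243.  126.  119.]
side tray rim rack-frame ((-1.0522689819335938, 0.874969482421875), (319.0238952636719, 197.8742218017578), 89.2916259765625)
  crossbar 100 [ 63.9 106.5 196.2] 76
  crossbar -100 [ 62.  -98.  195.7] 66
  bottle top pts 70 [-246.  132.  119.]
```

View pics/f2.png

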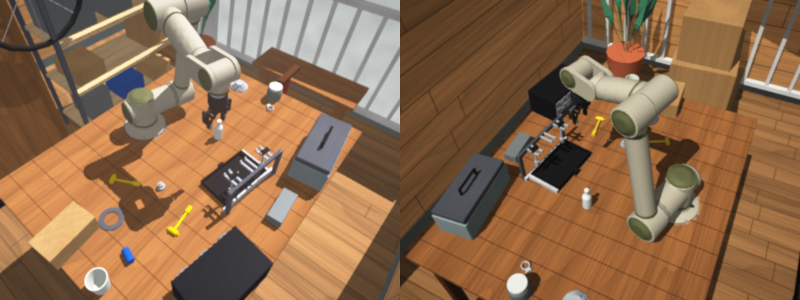

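Both end views show the wrenches on the rack and the tray home. I'll do one last fine tray check with the wrist camera and hand in if it holds.

```bash
python3 - <<'E'
from h import *
c=cam('wrist');w,D=ctrl.grab_frame('wrist');P=rk(cloud(c,D));low=P[...,2];ok=True;res=[]
for y in (60,0,-60,-130):
    m=(abs(P[...,1]-y)<3)&(low>26)&(low<34)&(P[...,0]<-40)&(P[...,0]>-95);r=P[m][:,0] if m.any() else [0]
    res.append(np.min(r).round(1))
l=[]
for x in (-75,-40,0,20):
    m=(abs(P[...,0]-x)<3)&(low>26)&(low<34)&(P[...,1]>100);l.append(P[m][:,1].max().round(1) if m.any() else None)
print("front edge",res,"left edge",l)
l=[a for a in l if a]
good=all(-87<a<-82.5 for a in (res[0],res[2],res[3])) and all(a>137.5 for a in l) and len(l)>1
print(good)
if good: print(ctrl.hand_in())
E
```

```text
front edge [np.float64(-85.0), np.float64(-94.4), np.float64(-84.4), np.float64(-84.2)] left edge [np.float64(138.7), np.float64(138.9), np.float64(139.4), np.float64(139.1)]
True
the job is handed in; nothing more can be done
None
```

The tray is home in its corner, both wrenches on the table are hung, and I handed the job in at about 100 s.

- **Tray:** I gripped its block, slid it to the left fence, then pushed it to the back. The first push stuck about 7 mm short of the back fence; the camera showed the gap and a second push at up to about 40 N closed it. The last wrist-camera check put its front edge at -85.0 to -84.2 mm (-85 is seated). Its left edge was at 138.7 to 139.4 mm (140 is seated). That is within about 1 mm and square. I saw no sign of the tray being knocked aside.
- **Wrenches:** Only two real wrenches were there, a short one and a long one. The short one hangs in the left fork and the long one in the right; I left the two yellow look-alikes alone. I lifted each by its stub ends, eased the grip until it hung within 1–2° of plumb, and gripped it again. The long one drifted to about 2.7° on the way, so I eased it again in front of the fork. After release both hung near-vertical, the long one measured more roughly.
- **Rest of the table:** In the end pictures the bottle stands and the other things look unmoved; I measured only the bottle.
- **Disagreement:** The scene and side cameras gave poor tray outlines because their masks also caught parts of the rack. I relied on the wrist-camera figures instead.

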